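# Check the tumblers' underside marks and load the mug press

## Task

Two look-alike tumblers stand on the sloping stand, one with a ring printed on its underside, the other with a bar: take them one at a time, lift the tumbler clear, turn it at least onto its side and hold it still there for a second so that the underside can be read, and put it away before you touch the other. The ring-marked one goes into the trough of the mug press, lying lengthwise, centred and fully down, either way round; the bar-marked one goes flat on the floor of the returns tray, standing or lying. Set them down gently without dropping them, and leave everything else where it is.

Things in the scene. Friction and masses are not known exactly. Their poses are not given: they have to be found in the camera images.
- cup_ring: White ceramic tumbler, no handle, straight sides: 58 mm diameter, 95 mm tall, wall 4 mm, bottom 6 mm, about 0.24 kg; both look alike from outside. Origin: centre of its underside; z runs along its axis to the open mouth. Starts standing on the sloping board, mouth leaning 25 degrees to the stand's -x. On its underside: a black ring, 38 mm across, 7 mm wide.
- cup_bar: White ceramic tumbler, no handle, straight sides: 58 mm diameter, 95 mm tall, wall 4 mm, bottom 6 mm, about 0.24 kg; both look alike from outside. Origin: centre of its underside; z runs along its axis to the open mouth. Starts standing on the sloping board, mouth leaning 25 degrees to the stand's -x. On its underside: a single straight black bar, 38 x 9 mm.
- cup_ring_mid (a point): Point on the axis of the ring-marked tumbler at half height, 47.5 mm from its underside.
- cup_bar_mid (a point): Point on the axis of the bar-marked tumbler at half height, 47.5 mm from its underside.
- stand: Fixed plywood stand, 270 mm along y. Origin on the counter; its x points away from the robot, roughly. Its board rises 25 degrees towards +x, its surface 45 mm high over the origin, with an 8 mm lip along the low edge. The two tumblers stand on it side by side along y at x = 0, 120 to 160 mm apart, nothing between or above them.
- press: Fixed mug press. Origin on the counter under the middle of its trough, an orange-lined shell along x, open upward: 100 mm long, inner radius 30, 50 wide; it cups only the lowest quarter of a tumbler, whose sides stay free for fingers. Narrow pedestal, base plate 14 mm thick. Upper jaw stands open on the -y side, 80 mm or more from the trough axis, up to 130 mm high.
- press_seat (a point): Where the middle of a tumbler's axis (half height) lies when the tumbler is seated in the trough: 84 mm above the counter. Its x runs along the trough.
- tray: Fixed low cardboard returns tray, 200 (x) x 170 (y) x 28 mm high outside, walls and floor 4 mm. Origin: centre of its underside.
- tape_roll: Bystander: clear tape roll lying flat, 56 mm across, 18 mm high. Origin: centre of its underside.
- spray_can: Bystander: upright bare metal bottle with white cap, 44 mm across, 120 mm high. Origin: centre of its underside.
- tile_stack: Bystander: flat stack of white tiles, 95 x 95 x 24 mm. Origin: centre of its underside.
- wrench: Bystander: open wrench lying on the counter along its x.
- driver: Bystander: screwdriver lying on the counter along its x.
- hex_nut_pot: Bystander: round black pot with a steel lid, 52 mm across, 34 mm high. Origin: centre of its underside.
Things that resemble listed ones, but are neither listed nor needed, are in the scene too. Leave any yellow look-alike of the cup_bar alone. Leave any red look-alike of the cup_ring alone.

How it is judged:
On the way, in this order (a step that is already met when the one before it is completed fails the run):
1. one tumbler is held clear and still, turned at least onto its side (its axis 72 degrees or more from upright), the other still untouched ((((angle between cup_ring's own z axis and vertical above 1.25 rad and height (world z) of cup_ring_mid above 0.08 m and contact force between cup_ring and press below 0.1 N and contact force between cup_ring and tray below 0.1 N and contact force between cup_ring and the fingers above 0.5 N and linear speed of cup_ring below 0.05 m/s and angular speed of cup_ring below 0.3 rad/s) and distance of cup_bar_mid from where it was at the start of the episode below 0.015 m) or ((angle between cup_bar's own z axis and vertical above 1.25 rad and height (world z) of cup_bar_mid above 0.08 m and contact force between cup_bar and press below 0.1 N and contact force between cup_bar and tray below 0.1 N and contact force between cup_bar and the fingers above 0.5 N and linear speed of cup_bar below 0.05 m/s and angular speed of cup_bar below 0.3 rad/s) and distance of cup_ring_mid from where it was at the start of the episode below 0.015 m))), for 0.4 s.
2. that tumbler is put away and let go, the other still untouched ((((x of cup_ring_mid in the frame of press_seat between -0.015 and 0.015 m and y of cup_ring_mid in the frame of press_seat between -0.006 and 0.006 m and z of cup_ring_mid in the frame of press_seat between -0.006 and 0.006 m and angle between the z axis of cup_ring and the x axis of press, either way round below 0.12 rad) and (contact force between cup_ring and the fingers below 0.05 N and linear speed of cup_ring below 0.03 m/s) and distance of cup_bar_mid from where it was at the start of the episode below 0.015 m) or ((x of cup_bar_mid in the frame of tray between -0.075 and 0.075 m and y of cup_bar_mid in the frame of tray between -0.07 and 0.07 m and z of cup_bar_mid in the frame of tray between 0.02 and 0.062 m and (angle between cup_bar's own z axis and vertical below 0.15 rad or angle between cup_bar's own z axis and vertical between 1.42 and 1.72 rad or angle between cup_bar's own z axis and vertical above 2.99 rad)) and (contact force between cup_bar and the fingers below 0.05 N and linear speed of cup_bar below 0.03 m/s) and distance of cup_ring_mid from where it was at the start of the episode below 0.015 m))), for 0.2 s.
3. the other tumbler is held clear and still, turned at least onto its side ((((x of cup_ring_mid in the frame of press_seat between -0.015 and 0.015 m and y of cup_ring_mid in the frame of press_seat between -0.006 and 0.006 m and z of cup_ring_mid in the frame of press_seat between -0.006 and 0.006 m and angle between the z axis of cup_ring and the x axis of press, either way round below 0.12 rad) and (angle between cup_bar's own z axis and vertical above 1.25 rad and height (world z) of cup_bar_mid above 0.08 m and contact force between cup_bar and press below 0.1 N and contact force between cup_bar and tray below 0.1 N and contact force between cup_bar and the fingers above 0.5 N and linear speed of cup_bar below 0.05 m/s and angular speed of cup_bar below 0.3 rad/s)) or ((x of cup_bar_mid in the frame of tray between -0.075 and 0.075 m and y of cup_bar_mid in the frame of tray between -0.07 and 0.07 m and z of cup_bar_mid in the frame of tray between 0.02 and 0.062 m and (angle between cup_bar's own z axis and vertical below 0.15 rad or angle between cup_bar's own z axis and vertical between 1.42 and 1.72 rad or angle between cup_bar's own z axis and vertical above 2.99 rad)) and (angle between cup_ring's own z axis and vertical above 1.25 rad and height (world z) of cup_ring_mid above 0.08 m and contact force between cup_ring and press below 0.1 N and contact force between cup_ring and tray below 0.1 N and contact force between cup_ring and the fingers above 0.5 N and linear speed of cup_ring below 0.05 m/s and angular speed of cup_ring below 0.3 rad/s)))), for 0.4 s.
At the end, for the whole second after the job is handed in: The ring-marked tumbler lies in the press trough (middle within 15 mm of the seat along the trough, 6 mm sideways and in height, axis within 7 degrees), the bar-marked tumbler stands or lies flat within 8 degrees on the floor of the tray, wholly inside its walls; both released and at rest (x of cup_ring_mid in the frame of press_seat between -0.015 and 0.015 m and y of cup_ring_mid in the frame of press_seat between -0.006 and 0.006 m and z of cup_ring_mid in the frame of press_seat between -0.006 and 0.006 m and angle between the z axis of cup_ring and the x axis of press, either way round below 0.12 rad and x of cup_bar_mid in the frame of tray between -0.075 and 0.075 m and y of cup_bar_mid in the frame of tray between -0.07 and 0.07 m and z of cup_bar_mid in the frame of tray between 0.02 and 0.062 m and (angle between cup_bar's own z axis and vertical below 0.15 rad or angle between cup_bar's own z axis and vertical between 1.42 and 1.72 rad or angle between cup_bar's own z axis and vertical above 2.99 rad) and contact force between each of cup_ring, cup_bar and the fingers below 0.05 N and linear speed of each of cup_ring, cup_bar below 0.03 m/s); the robot touches nothing.
It fails at once if a tumbler is dropped (falls free faster than 0.6 m/s, some 2 cm) ((linear speed of cup_ring above 0.6 m/s and contact force between cup_ring and the fingers below 0.05 N) or (linear speed of cup_bar above 0.6 m/s and contact force between cup_bar and the fingers below 0.05 N)).
It fails at once if a bystander is shifted more than 25 mm (distance of tape_roll from where it was at the start of the episode above 0.025 m or distance of spray_can from where it was at the start of the episode above 0.025 m or distance of tile_stack from where it was at the start of the episode above 0.025 m or distance of wrench from where it was at the start of the episode above 0.025 m or distance of driver from where it was at the start of the episode above 0.025 m or distance of hex_nut_pot from where it was at the start of the episode above 0.025 m).
It also fails if it takes over 67 s, if anything falls off the work surface, if the arm or the gripper's body presses on something with over 40 N, if the wrist force passes 120 N, or if a joint passes its speed limit or range.

## Robot

A 6-joint arm with a two-finger parallel gripper is mounted at the origin on the work surface. World frame = base frame: x ahead of the robot, y to its left, z up, the work surface at z = 0. Lengths are in m, angles in rad, forces in N, time in s.
With the tool pointing down it reaches from about 0.375 to 0.975 m from the base axis. Payload 3.8 kg.
Tool frame: the origin (TCP) lies on the centre line of the jaws, within the pads' length; the fingertips stand 25 mm ahead of it and the grasp point (between the pads) lies 6 mm ahead of it; z points along the fingers, y is the direction in which the jaws open and shut (so a half turn about z gives the same grasp; the last joint's range is limited). The gripper opens to 85 mm and grips with 20 to 120 N. Pads are 22 mm wide; open, the fingers measure 114 mm over their backs; the gripper's body (76 mm by 85 mm) begins 54 mm behind the grasp point. The pads swing forward as they close: fully open they stand 13 mm farther back than shut.
Start: joints at [-1.151, 0.264, 1.604, -0, 1.274, -0.037], TCP at [0.298, -0.606, 0.256] pointing down, gripper open.
Joint ranges: [-2.63, 2.63], [-0.94, 2.18], [0.31, 2.57], [-1.31, 4.45], [0, 2.66], [-2.55, 2.55]. Speed limits (rad/s): [2.57, 2.57, 3.14, 3.14, 3.14, 3.14].

## Interface

Orientations are given as a rotation vector (axis times angle).
In Python, from workcell import bot gives the robot as it stands.
- The arm moves only by the tool servo_tool, never from a script. Its argument "moves" is a list of rows, each a list of 3 entries, a list of its own where there are three numbers: the closure in counts, from 0 (fully open) to 255 (shut), then the shift along the tool's x, y, z in m, then the turn about the tool's z in rad. A call has exactly 8 rows; each row shifts and turns the pose as measured when the row begins, along the tool's axes as they then stand; what a row does not reach is not made up. A row lasts 1/12 s, in which the tool goes at most 41.7 mm and 7.16 degrees, less where a joint would pass 70% of its speed; a pose out of reach is approached as far as the arm can. A call is refused whole if a number of a shift passes 0.0417 or a number of a turn 0.125, either way. A call with a gripper value outside its range is refused whole. The fingers move at their own pace and stop on an object; "newtons" is the grip in N (left out, the last holds). Time passes only in rows, so rows that do not move let the fingers close, or fill a call up. It gives the time, the measured TCP pose, the force and the opening at its end, in the units of the state.
- bot.read_state(): the state, without advancing time (a new reading comes with each control period).
- bot.read_camera(name): name is "scene" or "side" or "wrist"; returns a dict with "pixels" (400x640x3 uint8, red, green, blue), "depth" (400x640 float32, m along the optical axis (not along the pixel's ray), 0 where there is no reading), "intrinsics" (3x3 intrinsics, pixels), "R" (3x3) and "t" (3): a world point X has camera coordinates R X + t. Camera axes: x right, y down, z forward; pixel columns grow to the right and rows downward; lengths in m; the calibration is good to about 2 mm. A picture is of the moment at which its call begins.
- bot.finish_job(): hands the job in, once; it reports no verdict.
The state is a dict: "time": time; "q": joint angles; "joint_vel": joint speeds; "joint_torque": joint torques, N m; "tool_pos": TCP position; "tcp_rot": TCP orientation; "wrist_force": force on the tool from outside, world axes, zero at the start; "torque": the same for the moment, N m; "width": opening from 0.0 (shut) to 1.0 (fully open).
Only numpy, scipy, OpenCV 4.12 (cv2) and the standard library are available. Lean on these libraries where they do the work, as an engineer would, in place of code of your own. Each camera call takes 0.05 s, during which the arm holds its last target.

## Working session

There is one attempt and no reset: what is moved stays moved. The work goes in short steps, Python scripts to look and compute and a tool call to move; the robot and the scene stay as the last step left them, time stands still between calls to the robot, and variables do not carry over. Pictures are saved under pics/ and viewed, and the job is handed in when it is done.

Besides the shell and the picture viewer there is one more tool, called after "Request:" in YAML: its name, and indented under it one key for each argument. servo_tool: Moves the arm, as the interface text tells. Its arguments: {"type":"object","properties":{"moves":{"type":"array","items":{"type":"array"}},"newtons":{"type":"number"}},"required":["moves"]}

```bash
ls -la; mkdir -p pics
cat > h.py <<'E'
import numpy as np,cv2
from workcell import bot
def shot(name,fn):
    c=bot.read_camera(name); np.savez(fn,**{k:np.asarray(v) for k,v in c.items()})
    cv2.imwrite(f'pics/{fn}.png',c['pixels'][:,:,::-1]); return c
def ld(fn): return dict(np.load(fn+'.npz'))
def w(c,u,v,d=None):
    K=c['intrinsics']
    if d is None: d=c['depth'][int(v),int(u)]
    p=np.array([(u-K[0,2])/K[0,0]*d,(v-K[1,2])/K[1,1]*d,d]); return c['R'].T@(p-c['t'])
def proj(c,X):
    p=c['R']@np.asarray(X)+c['t']; q=c['intrinsics']@p; return q[:2]/q[2]
def crop(fn,u0,v0,u1,v1,s,out):
    im=cv2.imread(f'pics/{fn}.png')[v0:v1,u0:u1]; cv2.imwrite(f'pics/{out}.png',cv2.resize(im,None,fx=s,fy=s,interpolation=cv2.INTER_CUBIC))
E
python3 - <<'E'
from h import *
for n in ['scene','side','wrist']: c=shot(n,n+'0'); print(n,c['intrinsics'].tolist(),(-c['R'].T@c['t']).round(3),c['R'].round(3).tolist())
print(bot.read_state())
E
```

```text
total 12
drwxr-xr-x  3 agent agent 4096 Dec  7 06:52 .
drwxr-xr-x 23 root  root  4096 Dec  7 06:52 ..
drwxr-xr-x  2 agent agent 4096 Dec  7 06:52 pics
scene [[507.4996051564, 0.0, 311.9416864889005], [0.0, 507.4996051564, 203.34337137966813], [0.0, 0.0, 1.0]] [ 1.307 -0.414  1.132] [[0.502, 0.865, -0.0], [0.671, -0.39, -0.631], [-0.546, 0.317, -0.776]]
side [[391.487152310141, 0.0, 317.6985759756344], [0.0, 391.487152310141, 202.712651393991], [0.0, 0.0, 1.0]] [0.356 0.897 0.69 ] [[-0.972, -0.234, 0.019], [-0.143, 0.528, -0.837], [0.186, -0.817, -0.546]]
wrist [[311.2277479700934, 0.0, 315.3719941583428], [0.0, 311.2277479700934, 203.64751310885393], [0.0, 0.0, 1.0]] [ 0.371 -0.569  0.372] [[0.44, -0.898, -0.001], [-0.851, -0.417, 0.318], [-0.286, -0.139, -0.948]]
{'time': 0.15, 'q': array([-1.15088863e+00,  2.64595345e-01,  1.60508988e+00,  5.33426543e-07,
        1.27374049e+00, -3.69029896e-02]), 'joint_vel': array([ 0.00057576, -0.00120483, -0.00305211,  0.00140446,  0.00091597,
       -0.00114582]), 'joint_torque': array([ 4.04088278e-04, -5.15906096e+01, -3.67959130e+01,  5.46860306e-06,
        8.06350436e-03, -2.03281743e-06]), 'tool_pos': array([ 0.29750703, -0.60528781,  0.25522177]), 'tcp_rot': array([-3.05824852e+00, -7.10926026e-01,  5.46941209e-04]), 'wrist_force': array([-0.1627793 ,  0.06384861, -0.17312422]), 'torque': array([-0.01260367, -0.00833108, -0.02774263]), 'width': 1.0025522256342598}
```

View pics/scene0.png

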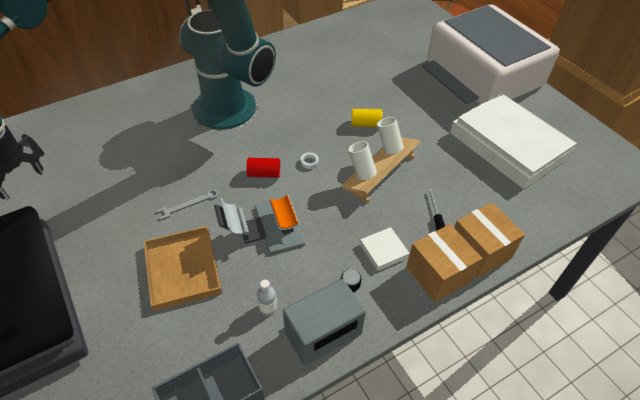

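View pics/side0.png

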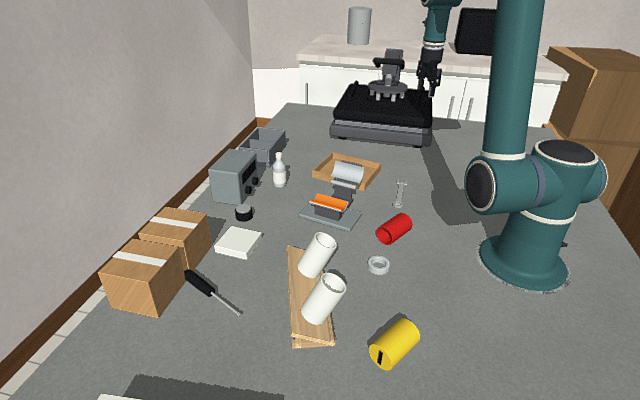

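View pics/wrist0.png

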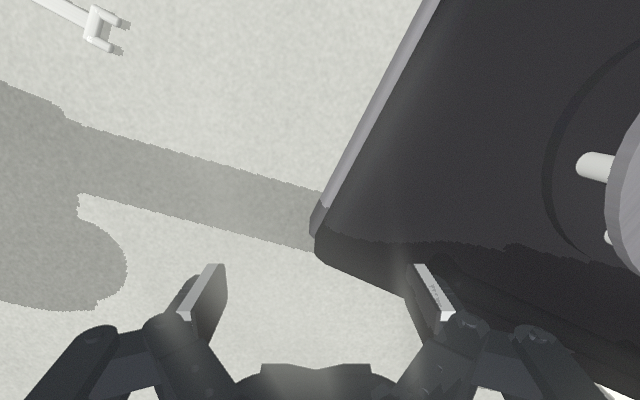

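The scene camera shows the candidates. The white tumblers on the board are at scene (361,160) and (390,135). The look-alikes are a yellow cup at (367,118) and a red cup at (264,168), both lying on the counter. By the description I choose the two white ones. Next come close crops and measurements.

Run:
```python
from h import *
crop('scene0',330,105,430,205,6,'cs'); crop('scene0',130,180,330,320,4,'cp')
a=ld('scene0');b=ld('side0')
def cloud(c):
    v,u=np.mgrid[0:400,0:640]; d=c['depth'];K=c['intrinsics']
    P=np.stack([(u-K[0,2])/K[0,0]*d,(v-K[1,2])/K[1,1]*d,d],-1)
    return (P-c['t'])@c['R'],c['pixels'].astype(int)
np.set_printoptions(precision=4,suppress=True)
for n,c in(('scene',a),('side',b)):
    P,I=cloud(c); ok=c['depth']>0
    z=P[...,2]
    print(n,'table z',np.median(z[ok&(abs(z)<.01)]))
    # colour masks
    mx=I.max(-1);mn=I.min(-1)
    orange=ok&(I[...,0]>180)&(I[...,1]<140)&(I[...,1]>50)&(I[...,2]<60)&(z>.03)&(z<.12)
    print('orange',orange.sum(),P[orange].mean(0),P[orange].min(0),P[orange].max(0))
    if n=='scene':
        for nm,(u,v) in dict(cupA=(361,160),cupB=(390,135),board=(372,178),board2=(405,155),tray=(160,260),tape=(309,160),can=(265,285),tile=(383,250),pot=(350,280),wr=(188,205),red=(264,168),yel=(367,118),jaw=(235,218)).items(): print(nm,w(c,u,v))
```

```text
scene table z 0.0006193137308881907
orange 388 [ 0.5383 -0.0607  0.0576] [ 0.4864 -0.0887  0.0497] [ 0.5888 -0.0216  0.0681]
cupA [0.5284 0.1954 0.1177]
cupB [0.4826 0.3274 0.1123]
board [0.559  0.2176 0.0603]
board2 [0.5315 0.3544 0.059 ]
tray [ 0.4825 -0.3949  0.0086]
tape [ 0.3535  0.1293 -0.0044]
can [ 0.7482 -0.2131  0.1192]
tile [0.7567 0.1211 0.0221]
pot [ 0.7941 -0.0067  0.0327]
wr [ 0.3417 -0.2627  0.0047]
red [ 0.3584 -0.025   0.0468]
yel [0.3283 0.3579 0.0465]
jaw [ 0.5113 -0.1835  0.083 ]
side table z -8.801346988318096e-05
orange 228 [ 0.5354 -0.0596  0.0579] [ 0.3047 -0.0838  0.0521] [ 0.5905 -0.0218  0.067 ]
```

Run:
```python
from h import *
crop('side0',270,210,370,360,4,'css'); crop('side0',290,140,430,250,5,'csp')
```

```text
(no output)
```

View pics/cs.png

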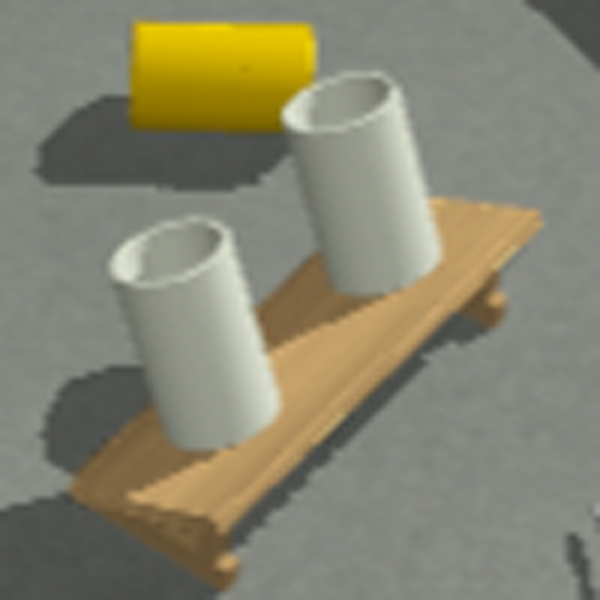

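View pics/cp.png

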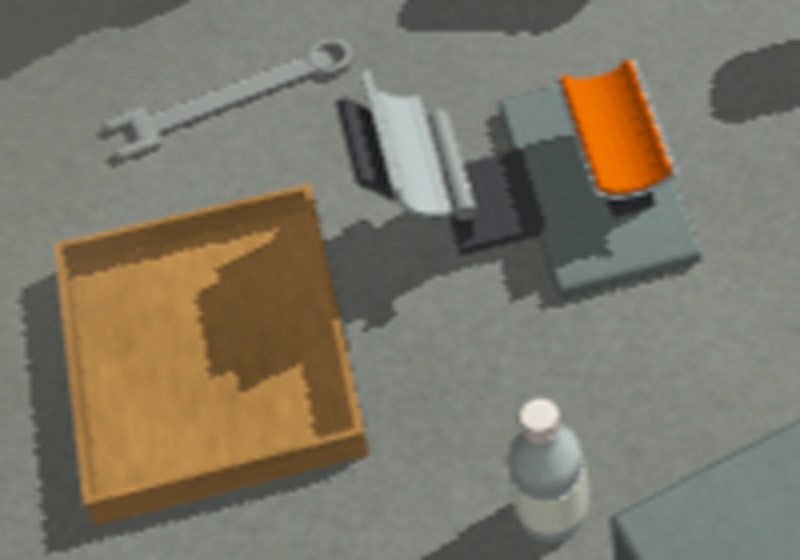

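View pics/css.png

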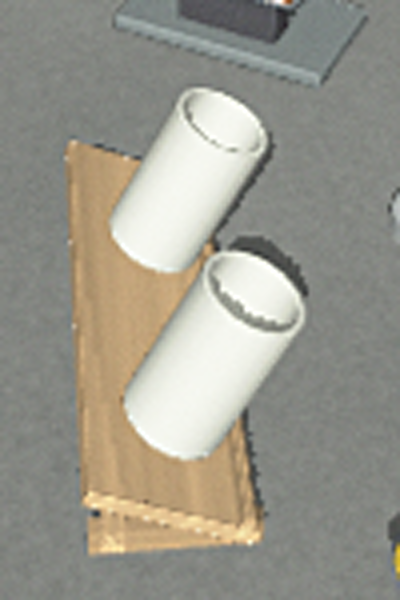

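View pics/csp.png

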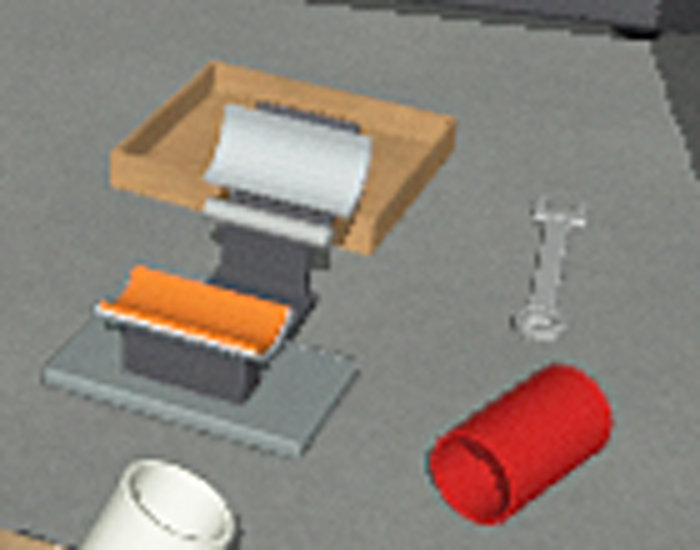

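The crops show two plain white tumblers, with mouths at scene (358,147) and (387,122), leaning toward the robot. The orange trough is at scene (285,212), the jaw at (235,218), and the tray beyond it. Next I fit the poses.

```bash
cat > fit.py <<'E'
from h import *
from scipy.optimize import least_squares
np.set_printoptions(precision=4,suppress=True)
def cloud(c):
    v,u=np.mgrid[0:400,0:640]; d=c['depth'];K=c['intrinsics']
    P=np.stack([(u-K[0,2])/K[0,0]*d,(v-K[1,2])/K[1,1]*d,d],-1)
    return (P-c['t'])@c['R'],c['pixels'].astype(int)
def fitcyl(pts,x0,axis0,r=.029):
    # axis line point p(2 dof in plane perpendicular) + direction(2)
    a0=axis0/np.linalg.norm(axis0); e1=np.cross(a0,[0,1,0]);e1/=np.linalg.norm(e1);e2=np.cross(a0,e1)
    def f(s):
        a=a0+s[2]*e1+s[3]*e2;a/=np.linalg.norm(a); q=pts-(x0+s[0]*e1+s[1]*e2)
        return np.linalg.norm(np.cross(q,a),axis=1)-r
    s=least_squares(f,[0,0,0,0],loss='soft_l1',f_scale=.002)
    a=a0+s.x[2]*e1+s.x[3]*e2;a/=np.linalg.norm(a)
    return x0+s.x[0]*e1+s.x[1]*e2,a,np.sqrt(np.mean(f(s.x)**2))
if __name__=='__main__':
    for n in('scene0','side0'):
        c=ld(n);P,I=cloud(c);ok=c['depth']>0
        wood=ok&(I[...,0]-I[...,2]>45)&(P[...,0]>.42)&(P[...,0]<.66)&(P[...,1]>.1)&(P[...,1]<.45)&(P[...,2]>.022)&(P[...,2]<.09)
        p=P[wood]
        for _ in range(8):
            cc=p.mean(0);nn=np.linalg.svd(p-cc,full_matrices=False)[2][2];nn*=np.sign(nn[2])
            p2=P[wood];p=p2[abs((p2-cc)@nn)<.004]
        print(n,'plane',len(p),cc,nn,'tilt',np.degrees(np.arccos(nn[2])),'az',np.degrees(np.arctan2(nn[1],nn[0])))
        white=ok&(I.max(-1)-I.min(-1)<35)&(I.mean(-1)>110)
        for x0 in ((.52,.2),(.47,.33)):
            m=white&(abs(P[...,0]-x0[0])<.08)&(abs(P[...,1]-x0[1])<.06)&(P[...,2]>.05)&(P[...,2]<.16)
            q=P[m]; 
            o,a,e=fitcyl(q,np.array([*x0,.09]),nn)
            t=(q-o)@a; print(' cup',m.sum(),'axis',a,np.degrees(np.arccos(a[2])),'rms',e,'t',np.percentile(t,[0.5,99.5]))
            tb=((cc-o)@nn)/(a@nn); print('  base',o+tb*a,'mid',o+(tb+.0475)*a,'top',o+(tb+.095)*a)
        orange=ok&(I[...,0]>170)&(I[...,1]<150)&(I[...,1]>40)&(I[...,2]<70)&(P[...,2]>.03)&(P[...,2]<.12)&(abs(P[...,0]-.54)<.07)
        q=P[orange]; 
        o,a,e=fitcyl(q,np.array([.538,-.06,.084]),np.array([1,.2,0]),.030)
        t=(q-o)@a;print(' trough',a,np.degrees(np.arctan2(a[1],a[0])),'rms',e,'centre',o+a*np.mean(np.percentile(t,[.5,99.5])),np.percentile(t,[.5,99.5]))
        h=np.degrees(np.arctan2(q[:,1],q[:,0])*0)[0]
        tr=ok&(I[...,0]-I[...,2]>45)&(abs(P[...,0]-.53)<.2)&(abs(P[...,1]+.34)<.14)&(P[...,2]>.022)&(P[...,2]<.034)
        print(' tray',cv2.minAreaRect(P[tr][:,:2].astype(np.float32)),tr.sum())
        rd=ok&(I[...,0]>120)&(I[...,1]<60)&(I[...,2]<60)&(P[...,2]>.0); print(' red',P[rd].min(0),P[rd].max(0))
        ye=ok&(I[...,0]>120)&(I[...,1]>100)&(I[...,2]<60)&(abs(P[...,0]-.33)<.1)&(abs(P[...,1]-.35)<.1); print(' yel',P[ye].min(0),P[ye].max(0))
        jw=ok&(abs(P[...,0]-.52)<.08)&(P[...,1]>-.26)&(P[...,1]<-.1)&(P[...,2]>.05);print(' jaw',P[jw].min(0),P[jw].max(0))
E
python3 fit.py
```

```text
scene0 plane 983 [0.5302 0.2695 0.0538] [-0.3865 -0.1351  0.9123] tilt 24.16849183362921 az -160.73399983448795
 cup 714 axis [-0.3678 -0.1489  0.9179] 23.380266756791507 rms 0.0025787336983017595 t [-0.044  0.05 ]
  base [0.5267 0.2201 0.045 ] mid [0.5092 0.2131 0.0886] top [0.4917 0.206  0.1322]
 cup 651 axis [-0.3743 -0.162   0.9131] 24.068170281360462 rms 0.002894789125042514 t [-0.0474  0.0497]
  base [0.4823 0.3494 0.0453] mid [0.4645 0.3418 0.0887] top [0.4467 0.3341 0.1321]
 trough [ 0.9747 -0.2228  0.0147] -12.877866785841402 rms 0.009088881209647228 centre [ 0.5386 -0.0567  0.0849] [-0.0495  0.0523]
 tray ((0.5320848226547241, -0.35444125533103943), (0.170152485370636, 0.2063542902469635), 76.77238464355469) 576
 red [ 0.3059 -0.0715  0.0017] [0.5905 0.0477 0.0685]
 yel [0.2733 0.3124 0.0204] [0.3559 0.4138 0.0641]
 jaw [ 0.4565 -0.2345  0.0556] [ 0.5629 -0.1506  0.1193]
side0 plane 1864 [0.5168 0.3223 0.0539] [-0.3945 -0.1364  0.9087] tilt 24.674823092485365 az -160.92542378490484
 cup 1062 axis [-0.3992 -0.1102  0.9102] 24.46254414371858 rms 0.003364507334470339 t [-0.0469  0.048 ]
  base [0.5312 0.2195 0.0448] mid [0.5122 0.2143 0.088 ] top [0.4933 0.209  0.1312]
 cup 1385 axis [-0.3972 -0.1114  0.911 ] 24.36168403608591 rms 0.0028038080820438297 t [-0.0484  0.046 ]
  base [0.4863 0.3482 0.0446] mid [0.4674 0.3429 0.0879] top [0.4486 0.3376 0.1311]
 trough [ 0.9747 -0.2237  0.0018] -12.925490789289592 rms 0.0017443278164680105 centre [ 0.5399 -0.056   0.0845] [-0.0457  0.0515]
 tray ((0.5349980592727661, -0.3536904454231262), (0.1790013313293457, 0.20152929425239563), 76.3385009765625) 223
 red [ 0.2947 -0.0604  0.0003] [0.3901 0.036  0.0596]
 yel [0.264  0.3212 0.0018] [0.3606 0.4251 0.0601]
 jaw [ 0.46   -0.2301  0.0503] [ 0.562  -0.1488  0.1187]
```

```bash
cat > g.py <<'E'
from h import *
from scipy.spatial.transform import Rotation as Ro
np.set_printoptions(precision=4,suppress=True)
def go(target=None,jaw=None):
    s=bot.read_state();R=Ro.from_rotvec(s['tcp_rot']).as_matrix()
    ja=np.degrees(np.arctan2(R[1,1],R[0,1]))
    print('t',round(s['time'],2),'pos',s['tool_pos'],'tilt',np.degrees(np.arccos(-R[2,2])).round(2),'jaw az',ja.round(2),'w',round(s['width'],3),'F',s['wrist_force'].round(1),'q',s['q'].round(2))
    if target is not None: print('shift in tool axes',R.T@(np.array(target)-s['tool_pos']),'dist',np.linalg.norm(np.array(target)-s['tool_pos']))
    if jaw is not None:
        d=(ja-jaw+90)%180-90; print('turn z (rad)',np.radians(d),'alt',np.radians(d-np.sign(d)*180))
    return s,R
E
python3 -c "
from g import *
go([.5058,.2118,.25],109.1)"
```

```text
t 0.15 pos [ 0.2975 -0.6053  0.2552] tilt 0.11 jaw az -63.83 w 1.003 F [-0.2  0.1 -0.2] q [-1.15  0.26  1.61  0.    1.27 -0.04]
shift in tool axes [ 0.5473 -0.6414  0.0064] dist 0.8432352678765039
turn z (rad) 0.12345270063297167 alt -3.0181399529568216
```

Request:
servo_tool:
  moves:
    - [0, [0, 0, 0], 0.12]
    - [0, [0.01, -0.015, 0], 0]
    - [0, [0.02, -0.03, 0], 0]
    - [0, [0.02, -0.03, 0], 0]
    - [0, [0.02, -0.03, 0], 0]
    - [0, [0.02, -0.03, 0], 0]
    - [0, [0.02, -0.03, 0], 0]
    - [0, [0.02, -0.03, 0], 0]
  newtons: 20

```text
time: 0.82
tool_pos: [0.3554, -0.3758, 0.2501]
tcp_rot: [-3.097, -0.5, 0.006]
wrist_force: [1.1, -0.3, -0.4]
width: 1.003
```

Request:
servo_tool:
  moves:
    - [0, [0.02, -0.03, 0], 0]
    - [0, [0.02, -0.03, 0], 0]
    - [0, [0.02, -0.03, 0], 0]
    - [0, [0.02, -0.03, 0], 0]
    - [0, [0.02, -0.03, 0], 0]
    - [0, [0.02, -0.03, 0], 0]
    - [0, [0.02, -0.03, 0], 0]
    - [0, [0.02, -0.03, 0], 0]

```text
time: 1.48
tool_pos: [0.4308, -0.083, 0.2495]
tcp_rot: [-3.097, -0.494, 0.005]
wrist_force: [1.6, -0.3, 0.3]
width: 1.004
```

```bash
python3 -c "
from g import *
go([.5058,.2118,.25],109.1)"
```

```text
t 1.48 pos [ 0.4308 -0.083   0.2495] tilt 0.38 jaw az -71.87 w 1.004 F [ 1.6 -0.3  0.3] q [-0.25 -0.19  2.09  0.    1.25  1.  ]
shift in tool axes [ 0.163  -0.2568  0.0007] dist 0.3041839191022806
turn z (rad) -0.016952635011143205 alt 3.12464001857865
```

Request:
servo_tool:
  moves:
    - [0, [0.02, -0.031, 0], -0.01]
    - [0, [0.02, -0.031, 0], 0]
    - [0, [0.02, -0.031, 0], 0]
    - [0, [0.02, -0.031, 0], 0]
    - [0, [0.02, -0.031, 0], 0]
    - [0, [0.02, -0.031, 0], 0]
    - [0, [0.015, -0.024, 0], 0]
    - [0, [0.005, -0.01, 0], 0]

```text
time: 2.15
tool_pos: [0.4923, 0.188, 0.25]
tcp_rot: [-3.092, -0.517, 0.002]
wrist_force: [0.3, 0.1, -0.6]
width: 0.999
```

```bash
python3 -c "
from g import *
go([.5058,.2118,.25],109.1)
shot('wrist','wr1')"
```

```text
t 2.15 pos [0.4923 0.188  0.25  ] tilt 0.39 jaw az -71.01 w 0.999 F [ 0.3  0.1 -0.6] q [ 0.31 -0.01  1.93  0.01  1.23  1.55]
shift in tool axes [ 0.0205 -0.0181  0.0001] dist 0.027352025041097225
turn z (rad) -0.001872766186811625 alt 3.1397198874029817
```

View pics/wr1.png

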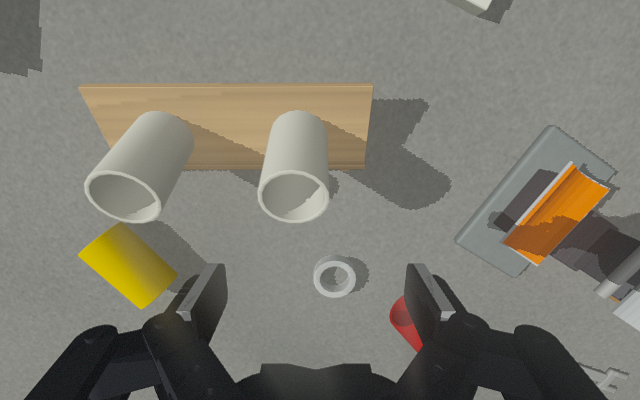

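The wrist view shows cup A's mouth at (293,195) and cup B's at (125,195). The yellow cup is at (128,265) and the tape at (335,277). I'll refine cup A and the low edge of the board from this view.

```bash
python3 -c "
from fit import *
c=ld('wr1');P,I=cloud(c);ok=c['depth']>0
st=np.array([np.cos(np.radians(19.1)),np.sin(np.radians(19.1))])
for u,v in((220,88),(220,100),(220,130),(220,155),(220,160),(220,163),(220,166),(220,168),(220,172)): p=w(c,u,v);print(u,v,p,(p[:2]-[.529,.2198])@st)
white=ok&(I.max(-1)-I.min(-1)<35)&(I.mean(-1)>110)
for x0 in ((.51,.213),(.466,.342)):
  m=white&(abs(P[...,0]-x0[0])<.08)&(abs(P[...,1]-x0[1])<.06)&(P[...,2]>.05)&(P[...,2]<.16)
  q=P[m];top=q[q[:,2]>np.percentile(q[:,2],99.5)].mean(0);print(m.sum(),top)
  nn=np.array([-.396,-.137,.908]);o,a,e=fitcyl(q,np.array([*x0,.09]),nn);print(o,a,e)
  print('at plane', o+a*((np.array([.5168,.3223,.0539])-o)@nn)/(a@nn))
"
```

```text
220 88 [0.5503 0.3012 0.0651] 0.04680028016822244
220 100 [0.5397 0.3001 0.0603] 0.03640921650434773
220 130 [0.5103 0.2973 0.0468] 0.0076976162190603966
220 155 [0.4825 0.2942 0.0351] -0.019542327574454774
220 160 [0.4761 0.294  0.031 ] -0.025700435008134643
220 163 [0.474  0.2923 0.0348] -0.028272425983405382
220 166 [0.4717 0.2908 0.038 ] -0.030890669595315133
220 168 [0.4697 0.2902 0.0384] -0.03298892176585899
220 172 [ 0.453   0.2981 -0.0006] -0.046186813015348056
6569 [0.5161 0.2157 0.1428]
[0.5113 0.2135 0.0907] [-0.3766 -0.1333  0.9167] 0.0026208143942609576
at plane [0.5303 0.2202 0.0444]
7706 [0.4724 0.3424 0.1427]
[0.4664 0.3415 0.0901] [-0.3766 -0.1594  0.9126] 0.002258564724621331
at plane [0.4853 0.3495 0.0443]
```

Request:
servo_tool:
  moves:
    - [0, [0.021, -0.018, 0.0], 0]
    - [0, [0, 0, 0.02], 0]
    - [0, [0, 0, 0.03], 0]
    - [0, [0, 0, 0.03], 0]
    - [0, [0, 0, 0.02], 0]
    - [0, [0, 0, 0.01], 0]
    - [0, [0, 0, 0], 0]
    - [0, [0, 0, 0], 0]

```text
time: 2.87
tool_pos: [0.5061, 0.2093, 0.1369]
tcp_rot: [-3.095, -0.522, 0.002]
wrist_force: [0.7, 0.4, 0.6]
width: 1.001
```

```bash
python3 -c "
from g import *
go([.5068,.2121,.103],109.1)
shot('wrist','wr2')"
```

```text
t 2.87 pos [0.5061 0.2093 0.1369] tilt 0.19 jaw az -70.86 w 1.001 F [0.7 0.4 0.6] q [0.34 0.13 1.99 0.   1.02 1.58]
shift in tool axes [ 0.0016 -0.0024  0.0339] dist 0.034030021211090264
turn z (rad) 0.0007499371765096502 alt -3.1408427164132835
```

View pics/wr2.png

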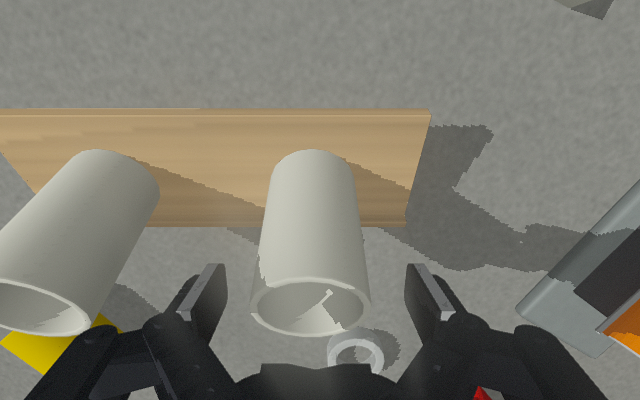

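The cup sits between the pads, with its mouth at (310,307) and the pads at (208,290) and (432,290). I'll descend the rest of the way and close.

Request:
servo_tool:
  moves:
    - [0, [0.002, -0.003, 0.012], 0]
    - [0, [0, 0, 0.012], 0]
    - [0, [0, 0, 0.008], 0]
    - [0, [0, 0, 0.002], 0]
    - [255, [0, 0, 0], 0]
    - [255, [0, 0, 0], 0]
    - [255, [0, 0, 0], 0]
    - [255, [0, 0, 0], 0]
  newtons: 20

```text
time: 3.58
tool_pos: [0.5109, 0.2138, 0.1052]
tcp_rot: [-3.094, -0.521, -0.012]
wrist_force: [0.7, -0.3, -2.4]
width: 0.681
```

```bash
python3 -c "
from g import *
go([.5068,.2121,.103],109.1)"
```

```text
t 3.58 pos [0.5109 0.2138 0.1052] tilt 0.48 jaw az -70.88 w 0.681 F [ 0.7 -0.3 -2.4] q [0.35 0.18 2.01 0.   0.95 1.59]
shift in tool axes [-0.0045  0.0003  0.0022] dist 0.004963715135447209
turn z (rad) 0.00040472776578201567 alt -3.141187925824011
```

Request:
servo_tool:
  moves:
    - [255, [-0.004, 0, 0], 0]
    - [255, [-0.006, 0, 0], 0]
    - [255, [-0.006, 0, 0.001], 0]
    - [255, [-0.006, 0, 0.002], 0]
    - [255, [-0.006, 0, 0.002], 0]
    - [255, [-0.005, 0, 0.002], 0]
    - [255, [0, 0, 0], 0]
    - [255, [0, 0, 0], 0]

```text
time: 4.25
tool_pos: [0.4843, 0.2047, 0.1024]
tcp_rot: [-3.09, -0.52, -0.044]
wrist_force: [4.6, 1.6, -1.2]
width: 0.681
```

```bash
python3 -c "
from g import *
go([.5068,.2121,.103],109.1)
shot('side','sd2');crop('side',270,0,271,1,1,'x') if 0 else None
crop('sd2',220,160,420,360,4,'sd2c')"
```

```text
t 4.25 pos [0.4843 0.2047 0.1024] tilt 1.66 jaw az -70.88 w 0.681 F [ 4.6  1.6 -1.2] q [0.35 0.12 2.09 0.   0.91 1.59]
shift in tool axes [0.0237 0.0003 0.0001] dist 0.023691033384858808
turn z (rad) 0.00039611142743646224 alt -3.1411965421623567
```

View pics/sd2c.png

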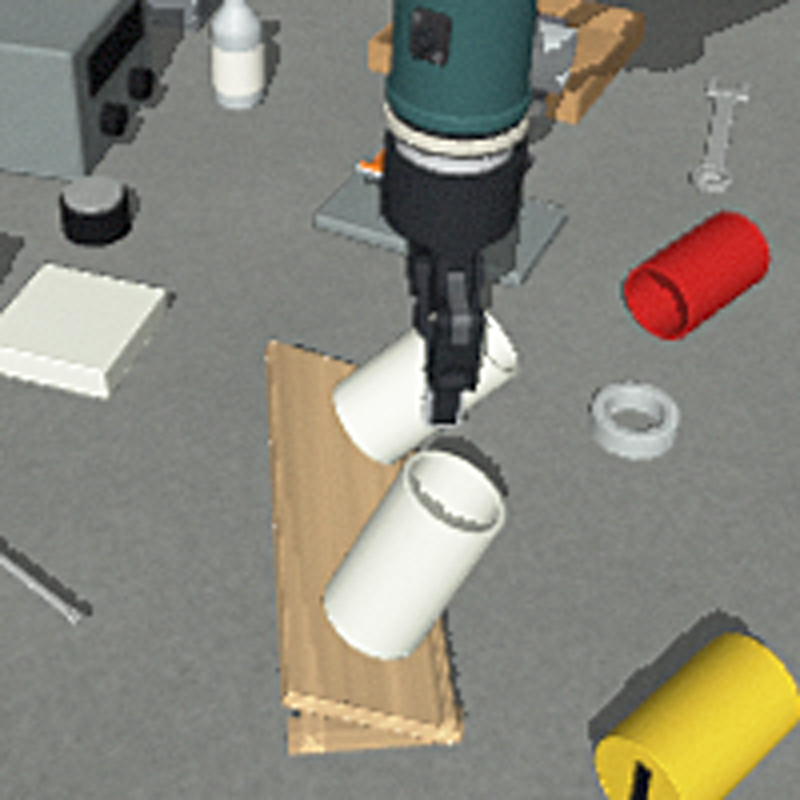

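Request:
servo_tool:
  moves:
    - [255, [-0.006, 0, 0.002], 0]
    - [255, [-0.006, 0, 0.003], 0]
    - [255, [-0.006, 0, 0.004], 0]
    - [255, [-0.006, 0, 0.005], 0]
    - [255, [-0.005, 0, 0.006], 0]
    - [255, [-0.004, 0, 0.006], 0]
    - [255, [-0.003, 0, 0.004], 0]
    - [255, [0, 0, 0], 0]

```text
time: 4.97
tool_pos: [0.4476, 0.1922, 0.0681]
tcp_rot: [-3.09, -0.52, -0.042]
wrist_force: [3.8, 0.5, -0.0]
width: 0.682
```

```bash
python3 -c "
from g import *
go([.5068,.2121,.103],109.1)
shot('side','sd3')
crop('sd3',270,160,420,310,5,'sd3c')"
```

```text
t 4.97 pos [0.4476 0.1922 0.0681] tilt 1.59 jaw az -70.88 w 0.682 F [ 3.8  0.5 -0. ] q [0.35 0.1  2.19 0.   0.83 1.59]
shift in tool axes [ 0.0634  0.0004 -0.0331] dist 0.07153645930728701
turn z (rad) 0.00041293192249476 alt -3.1411797216672985
```

View pics/sd3c.png

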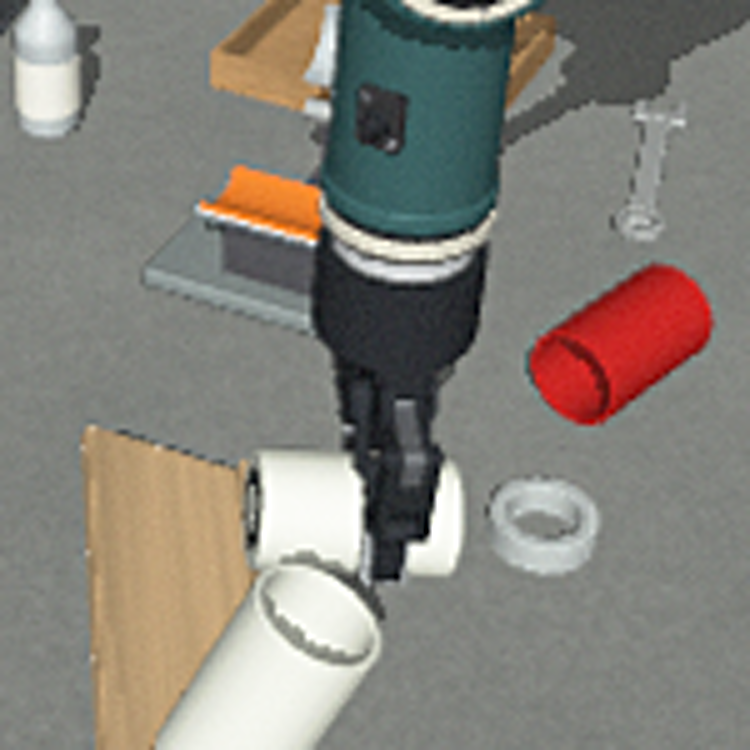

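Request:
servo_tool:
  moves:
    - [255, [0, 0, 0], 0]
    - [255, [0, 0, 0], 0]
    - [255, [0, 0, -0.01], 0]
    - [255, [0, 0, -0.025], 0]
    - [255, [0, 0, -0.03], 0]
    - [255, [0, 0, -0.03], 0]
    - [255, [0, 0, -0.025], 0]
    - [255, [0, 0, -0.01], 0]
  newtons: 70

```text
time: 5.68
tool_pos: [0.4314, 0.186, 0.1935]
tcp_rot: [-3.097, -0.522, 0.02]
wrist_force: [0.7, 0.2, -2.3]
width: 0.661
```

Request:
servo_tool:
  moves:
    - [255, [0, 0, 0], 0]
    - [255, [0, 0, 0], 0]
    - [255, [0, 0, 0], 0]
    - [255, [0, 0, 0], 0]
    - [255, [0, 0, 0], 0]
    - [255, [0, 0, 0], 0]
    - [255, [0, 0, 0], 0]
    - [255, [0, 0, 0], 0]

```text
time: 6.35
tool_pos: [0.4243, 0.1835, 0.1878]
tcp_rot: [3.095, 0.521, -0.047]
wrist_force: [0.4, -0.1, -2.4]
width: 0.663
```

```bash
python3 -c "
from g import *
go([.5068,.2121,.103],109.1)
shot('side','sd4');shot('scene','sc4')
crop('sd4',240,110,440,310,4,'sd4c')
crop('sc4',280,90,420,210,5,'sc4c')"
```

```text
t 6.35 pos [0.4243 0.1835 0.1878] tilt 1.72 jaw az -70.88 w 0.663 F [ 0.4 -0.1 -2.4] q [ 0.35 -0.07  2.1   0.    1.14  1.59]
shift in tool axes [0.0898 0.0002 0.0822] dist 0.12173216556602887
turn z (rad) 0.00036923846077290814 alt -3.14122341512902
```

View pics/sd4c.png

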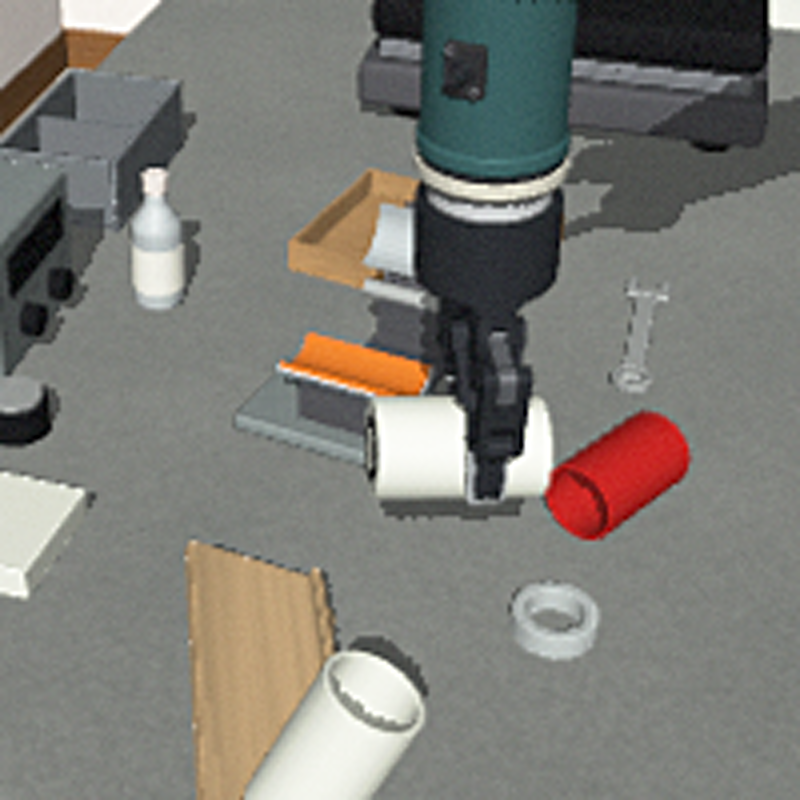

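View pics/sc4c.png

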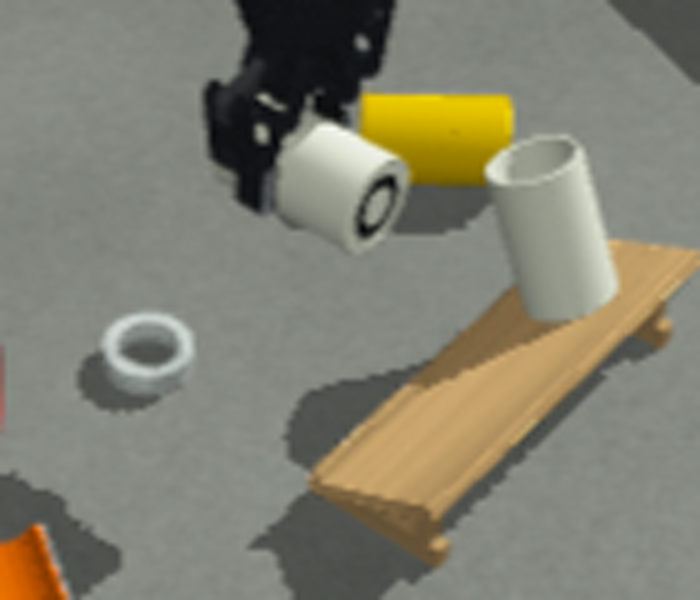

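The scene crop shows a black ring on the underside at about (378,205), so cup A is the ring cup and goes to the press. I'll hold one more period to satisfy the reading pause.

Request:
servo_tool:
  moves:
    - [255, [0, 0, 0], 0]
    - [255, [0, 0, 0], 0]
    - [255, [0, 0, 0], 0]
    - [255, [0, 0, 0], 0]
    - [255, [0, 0, 0], 0]
    - [255, [0, 0, 0], 0]
    - [255, [0, 0, 0], 0]
    - [255, [0, 0, 0], 0]

```text
time: 7.12
tool_pos: [0.425, 0.1837, 0.1886]
tcp_rot: [3.096, 0.521, -0.044]
wrist_force: [-0.1, 0.3, -3.3]
width: 0.668
```

```bash
python3 -c "
from g import *
from fit import *
s,R=go([.539,-.0565,.2],77.1)
c=ld('sd4');P,I=cloud(c);ok=c['depth']>0
m=ok&(I.max(-1)-I.min(-1)<35)&(I.mean(-1)>120)&(P[...,2]>.13)&(P[...,2]<.23)&(abs(P[...,0]-.44)<.12)&(abs(P[...,1]-.2)<.1)
q=P[m];o,a,e=fitcyl(q,np.array([.43,.185,.185]),np.array([-.945,-.327,.02]));t=(q-o)@a
print(m.sum(),o,a,e,np.degrees(np.arccos(a[2])),np.degrees(np.arctan2(a[1],a[0])),np.percentile(t,[1,99]))
tl,th=np.percentile(t,[1,99]);print(o+a*(tl+th)/2, 'rel tool',R.T@(o+a*(tl+th)/2-np.array([.4243,.1835,.1878])))
"
```

```text
t 7.12 pos [0.425  0.1837 0.1886] tilt 1.62 jaw az -70.88 w 0.668 F [-0.1  0.3 -3.3] q [ 0.35 -0.07  2.1   0.    1.14  1.59]
shift in tool axes [ 0.0286  0.2643 -0.0129] dist 0.26614543804831364
turn z (rad) 0.5588258085650921 alt -2.582766845024701
828 [0.4298 0.1853 0.1794] [-0.946  -0.3224 -0.0339] 0.004060105292152486 91.94431188668757 -161.1829367251574 [-0.0537  0.0409]
[0.4358 0.1874 0.1796] rel tool [0.0124 0.0001 0.0078]
```

Request:
servo_tool:
  moves:
    - [255, [0.005, 0.015, 0], 0.06]
    - [255, [0.01, 0.028, 0], 0.11]
    - [255, [0.01, 0.03, 0], 0.11]
    - [255, [0.012, 0.03, 0], 0.11]
    - [255, [0.012, 0.03, 0], 0.11]
    - [255, [0.012, 0.025, 0], 0.05]
    - [255, [0.01, 0.015, 0], 0]
    - [255, [0, 0, 0], 0]

```text
time: 7.78
tool_pos: [0.5073, 0.0094, 0.1882]
tcp_rot: [3.11, -0.372, -0.036]
wrist_force: [-0.2, 0.1, -3.1]
width: 0.664
```

```bash
python3 -c "
from g import *
s,R=go([.5274,-.0534,.15],77.1)"
```

```text
t 7.78 pos [0.5073 0.0094 0.1882] tilt 1.41 jaw az -103.65 w 0.664 F [-0.2  0.1 -3.1] q [-0.03  0.02  2.02 -0.01  1.13  1.79]
shift in tool axes [0.0351 0.0559 0.0381] dist 0.07620697701419189
turn z (rad) -0.013018188824123863 alt 3.1285744647656695
```

Request:
servo_tool:
  moves:
    - [255, [0.012, 0.02, 0], -0.012]
    - [255, [0.012, 0.02, 0], 0]
    - [255, [0.01, 0.014, 0.005], 0]
    - [255, [0.002, 0.002, 0.015], 0]
    - [255, [0, 0, 0.012], 0]
    - [255, [0, 0, 0.004], 0]
    - [255, [0, 0, 0], 0]
    - [255, [0, 0, 0], 0]

```text
time: 8.45
tool_pos: [0.5293, -0.0541, 0.1505]
tcp_rot: [3.115, -0.355, -0.038]
wrist_force: [0.6, -0.1, -1.9]
width: 0.663
```

```bash
python3 -c "
from g import *
from fit import *
s,R=go([.5274,-.0534,.15],77.1)
c=shot('side','sd5');crop('sd5',240,110,440,260,4,'sd5c');shot('scene','sc5');crop('sc5',210,140,350,260,5,'sc5c')
P,I=cloud(c);ok=c['depth']>0;T=s['tool_pos']
m=ok&(I.max(-1)-I.min(-1)<35)&(I.mean(-1)>120)&(abs(P[...,2]-T[2]+.008)<.04)&(abs(P[...,0]-T[0])<.09)&(abs(P[...,1]-T[1])<.06)
q=P[m];o,a,e=fitcyl(q,T-[0,0,.008],np.array([-.975,.223,.02]));t=(q-o)@a
print(m.sum(),o,a,e,np.degrees(np.arccos(a[2])),np.degrees(np.arctan2(a[1],a[0])),np.percentile(t,[1,99]))
tl,th=np.percentile(t,[1,99]);print(o+a*(tl+th)/2, 'rel tool',R.T@(o+a*(tl+th)/2-T))
"
```

```text
t 8.45 pos [ 0.5293 -0.0541  0.1505] tilt 1.41 jaw az -102.99 w 0.663 F [ 0.6 -0.1 -1.9] q [-0.14  0.1   2.   -0.01  1.06  1.66]
shift in tool axes [-0.002  -0.0003  0.0005] dist 0.0020696065742036337
turn z (rad) -0.0016067974354020036 alt 3.139985856154391
517 [ 0.5295 -0.053   0.1425] [-0.9692  0.2441 -0.0318] 0.004037348922952271 91.82260976636859 165.86490622980375 [-0.0578  0.0366]
[ 0.5398 -0.0556  0.1429] rel tool [ 0.0108 -0.001   0.0073]
```

View pics/sd5c.png

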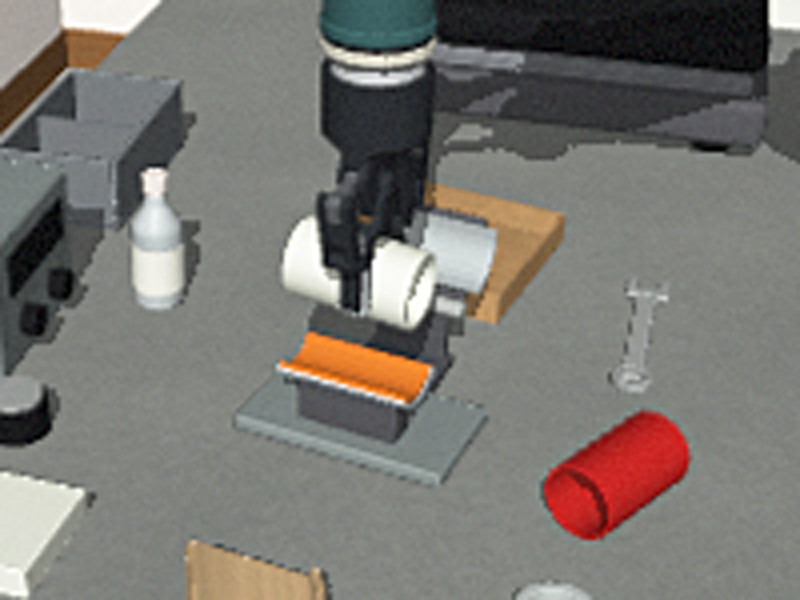

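View pics/sc5c.png

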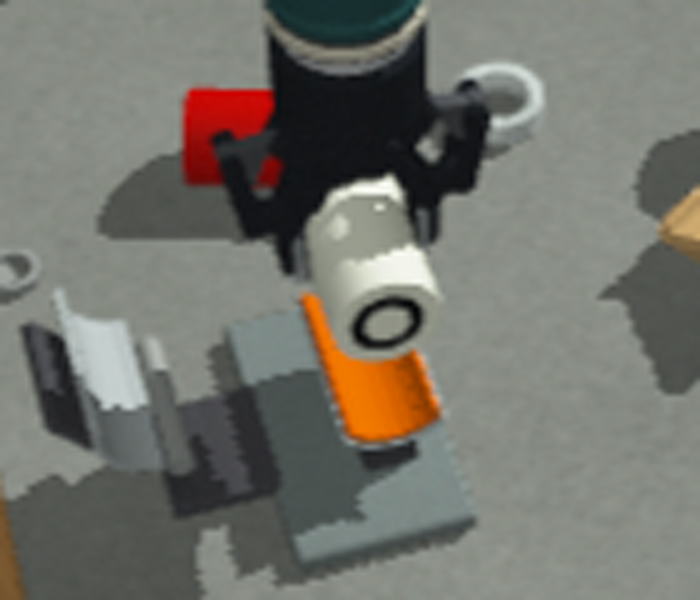

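Request:
servo_tool:
  moves:
    - [255, [0, 0, 0.01], 0]
    - [255, [0, 0, 0.015], 0]
    - [255, [0, 0, 0.015], 0]
    - [255, [0, 0, 0.008], 0]
    - [255, [0, 0, 0.003], 0]
    - [255, [0, 0, 0], 0]
    - [255, [0, 0, 0], 0]
    - [255, [0, 0, 0], 0]
  newtons: 40

```text
time: 9.22
tool_pos: [0.5312, -0.0522, 0.1005]
tcp_rot: [3.116, -0.349, -0.024]
wrist_force: [0.3, -0.2, -2.9]
width: 0.661
```

```bash
python3 -c "
from g import *
s,R=go([.5285,-.0536,.0915],77.1)"
```

```text
t 9.22 pos [ 0.5312 -0.0522  0.1005] tilt 0.93 jaw az -102.77 w 0.661 F [ 0.3 -0.2 -2.9] q [-0.14  0.16  2.04 -0.01  0.96  1.66]
shift in tool axes [-0.0022  0.0019  0.0091] dist 0.00954031363982853
turn z (rad) 0.002266180861019673 alt -3.1393264727287735
```

Request:
servo_tool:
  moves:
    - [255, [-0.002, 0.002, 0.002], 0]
    - [255, [0, 0, 0.002], 0]
    - [255, [0, 0, 0.002], 0]
    - [255, [0, 0, 0.002], 0]
    - [255, [0, 0, 0.002], 0]
    - [255, [0, 0, 0.001], 0]
    - [255, [0, 0, 0], 0]
    - [255, [0, 0, 0], 0]
  newtons: 25

```text
time: 9.88
tool_pos: [0.5313, -0.0545, 0.0943]
tcp_rot: [3.116, -0.349, -0.015]
wrist_force: [-1.7, -0.2, 0.2]
width: 0.664
```

```bash
python3 -c "
from g import *
s,R=go([.5285,-.0536,.0915],77.1)
shot('side','sd6');crop('sd6',260,130,400,250,5,'sd6c')"
```

```text
t 9.88 pos [ 0.5313 -0.0545  0.0943] tilt 0.63 jaw az -102.79 w 0.664 F [-1.7 -0.2  0.2] q [-0.15  0.16  2.05 -0.01  0.94  1.65]
shift in tool axes [-0.0029 -0.0003  0.0028] dist 0.0040244876636735104
turn z (rad) 0.0019399720662851322 alt -3.139652681523508
```

View pics/sd6c.png

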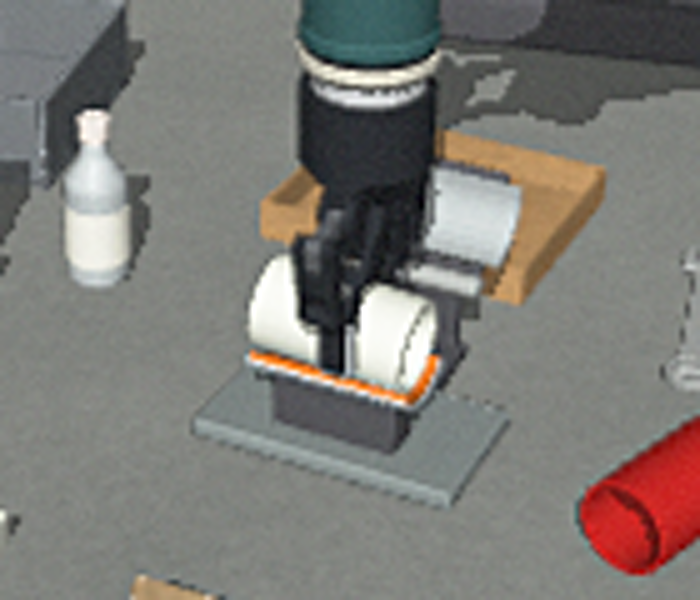

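Request:
servo_tool:
  moves:
    - [255, [0, 0, 0.002], 0]
    - [255, [0, 0, 0.002], 0]
    - [255, [0, 0, 0.002], 0]
    - [255, [0, 0, 0.002], 0]
    - [255, [0, 0, 0.002], 0]
    - [255, [0, 0, 0.002], 0]
    - [255, [0, 0, 0], 0]
    - [255, [0, 0, 0], 0]
  newtons: 20

```text
time: 10.6
tool_pos: [0.5323, -0.0549, 0.0942]
tcp_rot: [3.116, -0.347, -0.017]
wrist_force: [-1.0, -0.6, -0.1]
width: 0.667
```

```bash
python3 -c "
from g import *
s,R=go([.5285,-.0536,.0915],77.1)"
```

```text
t 10.6 pos [ 0.5323 -0.0549  0.0942] tilt 0.72 jaw az -102.69 w 0.667 F [-1.  -0.6 -0.1] q [-0.15  0.17  2.04 -0.01  0.94  1.65]
shift in tool axes [-0.0039 -0.0004  0.0027] dist 0.004802978094836023
turn z (rad) 0.003632431018026085 alt -3.1379602225717673
```

Request:
servo_tool:
  moves:
    - [255, [-0.002, 0, 0.004], 0]
    - [255, [-0.002, 0, 0.005], 0]
    - [255, [0, 0, 0.005], 0]
    - [255, [0, 0, 0.005], 0]
    - [255, [0, 0, 0.003], 0]
    - [255, [0, 0, 0], 0]
    - [255, [0, 0, 0], 0]
    - [255, [0, 0, 0], 0]

```text
time: 11.27
tool_pos: [0.5345, -0.0554, 0.0938]
tcp_rot: [3.115, -0.342, -0.001]
wrist_force: [-0.8, -0.5, -0.9]
width: 0.663
```

```bash
python3 -c "
from g import *
from fit import *
s,R=go([.5285,-.0536,.0915],77.1)
T=np.array([.5395,-.0562,.084])
for cam in('side','scene'):
  c=shot(cam,cam+'7');P,I=cloud(c);ok=c['depth']>0
  m=ok&(I.max(-1)-I.min(-1)<35)&(I.mean(-1)>120)&(abs(P[...,2]-T[2])<.035)&(P[...,2]>.065)&(abs(P[...,0]-T[0])<.08)&(abs(P[...,1]-T[1])<.05)
  q=P[m];o,a,e=fitcyl(q,T,np.array([-.975,.223,.0]));t=(q-o)@a
  tl,th=np.percentile(t,[1,99])
  print(m.sum(),a,e,np.degrees(np.arccos(a[2])),np.degrees(np.arctan2(a[1],a[0])),tl,th,o+a*(tl+th)/2)
crop('side7',260,130,400,250,5,'sd7c');crop('scene7',210,160,350,260,5,'sc7c')
"
```

```text
t 11.27 pos [ 0.5345 -0.0554  0.0938] tilt 0.46 jaw az -102.55 w 0.663 F [-0.8 -0.5 -0.9] q [-0.14  0.17  2.05 -0.01  0.93  1.65]
shift in tool axes [-0.0063 -0.0005  0.0023] dist 0.0066940419284940815
turn z (rad) 0.006159353643474935 alt -3.1354332999463184
450 [-0.9703  0.2384 -0.0421] 0.002689609605152379 92.41449757044305 166.19789455358116 -0.05265696647797206 0.04063579724049746 [ 0.5455 -0.057   0.0861]
524 [-0.9799  0.1981 -0.0255] 0.005949045155099894 91.46049539364331 168.57177851462703 -0.0539793702143785 0.02151991212996726 [ 0.5551 -0.0606  0.0862]
```

View pics/sd7c.png

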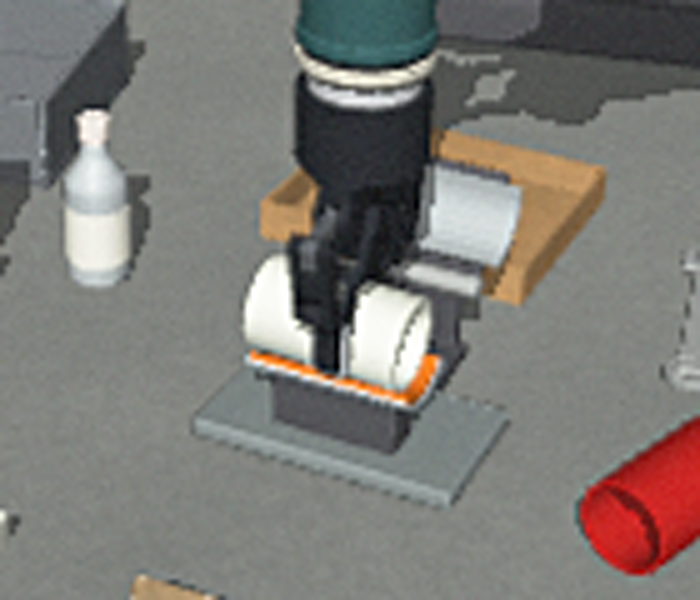

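View pics/sc7c.png

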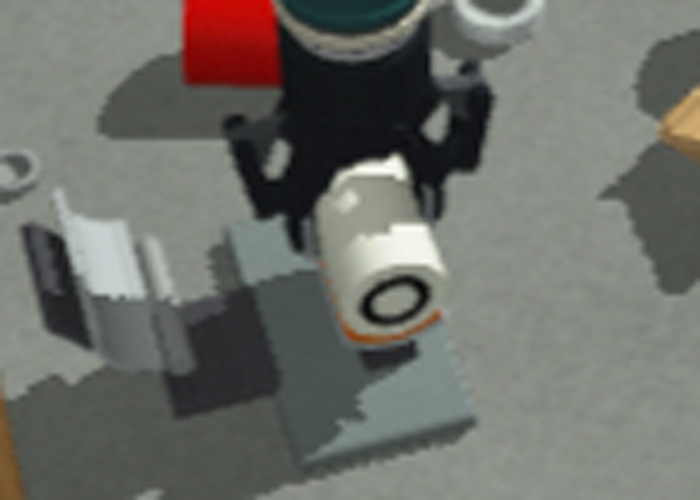

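Request:
servo_tool:
  moves:
    - [255, [-0.004, 0, -0.001], 0]
    - [255, [-0.004, 0, 0], 0]
    - [255, [-0.004, 0, 0], 0]
    - [255, [-0.002, 0, 0], 0]
    - [255, [0, 0, 0.002], 0]
    - [255, [0, 0, 0.002], 0]
    - [255, [0, 0, 0], 0]
    - [255, [0, 0, 0], 0]

```text
time: 12.03
tool_pos: [0.5217, -0.0527, 0.0937]
tcp_rot: [3.114, -0.342, 0.004]
wrist_force: [0.8, 0.4, 0.5]
width: 0.666
```

```bash
cat > pm.py <<'E'
from g import *
from fit import *
def press(n):
  T=np.array([.5395,-.0562,.084])
  c=shot('side',n);P,I=cloud(c);ok=c['depth']>0
  m=ok&(I.max(-1)-I.min(-1)<35)&(I.mean(-1)>120)&(abs(P[...,2]-T[2])<.035)&(P[...,2]>.065)&(abs(P[...,0]-T[0])<.08)&(abs(P[...,1]-T[1])<.05)
  q=P[m];o,a,e=fitcyl(q,T,np.array([-.975,.223,.0]));t=(q-o)@a
  tl,th=np.percentile(t,[1,99])
  M=o+a*(tl+th)/2
  print(m.sum(),a,e,'tilt',np.degrees(np.arccos(a[2])),'az',np.degrees(np.arctan2(a[1],a[0])),tl,th,M)
  ax=np.radians(-12.9);d=M-T;print('seat frame',d[0]*np.cos(ax)+d[1]*np.sin(ax),-d[0]*np.sin(ax)+d[1]*np.cos(ax),d[2])
E
python3 -c "
from pm import *
s,R=go([.5285,-.0536,.0915],77.1)
press('side8')
"
```

```text
t 12.03 pos [ 0.5217 -0.0527  0.0937] tilt 0.52 jaw az -102.52 w 0.666 F [0.8 0.4 0.5] q [-0.14  0.14  2.08 -0.01  0.92  1.65]
shift in tool axes [ 0.0069 -0.0006  0.0022] dist 0.007228296758312922
turn z (rad) 0.006619272960256187 alt -3.134973380629537
451 [-0.9716  0.2335 -0.039 ] 0.0025743658148360826 tilt 92.23545589364187 az 166.48475172708555 -0.040122846563578805 0.054169602579443546 [ 0.5327 -0.0544  0.0857]
seat frame -0.0070176800038822445 0.0002490872348557304 0.0017379375789271095
```

Request:
servo_tool:
  moves:
    - [255, [0.003, 0, 0], 0]
    - [255, [0.003, 0, 0], 0]
    - [255, [0, 0, 0.003], 0]
    - [255, [0, 0, 0.004], 0]
    - [255, [0, 0, 0.002], 0]
    - [255, [0, 0, 0], 0]
    - [255, [0, 0, 0], 0]
    - [255, [0, 0, 0], 0]

```text
time: 12.75
tool_pos: [0.5262, -0.0539, 0.0932]
tcp_rot: [3.114, -0.34, -0.011]
wrist_force: [-0.8, -0.5, 2.2]
width: 0.662
```

```bash
python3 -c "
from pm import *
s,R=go([.5285,-.0536,.0915],77.1)
press('side9')
"
```

```text
t 12.75 pos [ 0.5262 -0.0539  0.0932] tilt 0.63 jaw az -102.47 w 0.662 F [-0.8 -0.5  2.2] q [-0.14  0.16  2.06 -0.01  0.93  1.65]
shift in tool axes [ 0.0022 -0.0008  0.0017] dist 0.002869353979050632
turn z (rad) 0.0075507957683209805 alt -3.1340418578214724
454 [-0.9709  0.2383 -0.0234] 0.002831173746536175 tilt 91.34182373702996 az 166.21039215616122 -0.045154907404046596 0.049615358952409705 [ 0.5373 -0.0558  0.0849]
seat frame -0.002229319863999305 -5.15453750190326e-05 0.0009001221376966073
```

Request:
servo_tool:
  moves:
    - [80, [0, 0, 0], 0]
    - [70, [0, 0, 0], 0]
    - [60, [0, 0, 0], 0]
    - [45, [0, 0, 0], 0]
    - [25, [0, 0, 0], 0]
    - [5, [0, 0, 0], 0]
    - [0, [0, 0, 0], 0]
    - [0, [0, 0, 0], 0]

```text
time: 13.47
tool_pos: [0.5275, -0.0537, 0.0913]
tcp_rot: [3.115, -0.341, -0.008]
wrist_force: [0.3, 0.0, -0.9]
width: 0.998
```

```bash
python3 -c "
from pm import *
s,R=go([.5285,-.0536,.2],77.1)
press('side10')
"
```

```text
t 13.47 pos [ 0.5275 -0.0537  0.0913] tilt 0.54 jaw az -102.5 w 0.998 F [ 0.3  0.  -0.9] q [-0.14  0.16  2.06 -0.01  0.93  1.65]
shift in tool axes [ 0.0005  0.0006 -0.1087] dist 0.10865651796934366
turn z (rad) 0.007041756092306488 alt -3.1345508974974865
436 [-0.9736  0.2281 -0.0001] 0.0040432311681590566 tilt 90.0031201511959 az 166.8120427767203 -0.045542902589048855 0.048801764904079954 [ 0.5378 -0.0562  0.0843]
seat frame -0.0016292939648502494 -0.000384357746196491 0.0003247028715333694
```

Request:
servo_tool:
  moves:
    - [0, [0, 0, -0.01], 0]
    - [0, [0, 0, -0.02], 0]
    - [0, [0, 0, -0.035], 0]
    - [0, [0, 0, -0.035], 0]
    - [0, [0, -0.01, -0.03], -0.06]
    - [0, [0, -0.025, 0], -0.11]
    - [0, [0, -0.035, 0], -0.11]
    - [0, [0, -0.035, 0], -0.11]

```text
time: 14.18
tool_pos: [0.5343, 0.0493, 0.2325]
tcp_rot: [3.122, 0.277, -0.006]
wrist_force: [0.5, 0.1, -0.3]
width: 0.999
```

```bash
python3 -c "
from pm import *
s,R=go([.4617,.341,.2],109.1)
press('side11')
"
```

```text
t 14.18 pos [0.5343 0.0493 0.2325] tilt 0.5 jaw az -79.87 w 0.999 F [ 0.5  0.1 -0.3] q [ 0.05  0.02  1.92 -0.01  1.2   1.45]
shift in tool axes [-0.02   -0.3002  0.0303] dist 0.30236734169953594
turn z (rad) -0.15657905784620427 alt 2.985013595743589
659 [-0.9723  0.2337  0.0022] 0.0019716811168840657 tilt 89.87322395677778 az 166.48436770778468 -0.044144842931370006 0.049101308328751696 [ 0.537  -0.0561  0.0845]
seat frame -0.0024779262131548567 -0.000503101490388478 0.0004649563155388198
```

Request:
servo_tool:
  moves:
    - [0, [0, -0.037, 0], -0.08]
    - [0, [0.003, -0.037, 0], -0.05]
    - [0, [0.004, -0.037, 0], -0.02]
    - [0, [0.004, -0.037, 0], 0]
    - [0, [0.004, -0.037, 0], 0]
    - [0, [0.004, -0.037, 0], 0]
    - [0, [0.004, -0.03, 0.01], 0]
    - [0, [0.003, -0.015, 0.01], 0]

```text
time: 14.9
tool_pos: [0.4779, 0.3273, 0.2223]
tcp_rot: [3.097, 0.528, 0.017]
wrist_force: [0.1, -0.9, -0.9]
width: 0.998
```

```bash
python3 -c "
from pm import *
s,R=go([.4617,.341,.1036],109.1)
"
```

```text
t 14.9 pos [0.4779 0.3273 0.2223] tilt 0.61 jaw az -70.66 w 0.998 F [ 0.1 -0.9 -0.9] q [ 0.56  0.1   1.86 -0.    1.17  1.79]
shift in tool axes [-0.012  -0.0185  0.1185] dist 0.12053817969030281
turn z (rad) 0.004190234156637305 alt -3.137402419433156
```

Request:
servo_tool:
  moves:
    - [0, [-0.008, -0.012, 0.0], 0]
    - [0, [-0.004, -0.005, 0.015], 0]
    - [0, [0, 0, 0.025], 0]
    - [0, [0, 0, 0.02], 0]
    - [0, [0, 0, 0.005], 0]
    - [0, [0, 0, 0], 0]
    - [0, [0, 0, 0], 0]
    - [0, [0, 0, 0], 0]

```text
time: 15.57
tool_pos: [0.4596, 0.3464, 0.1602]
tcp_rot: [-3.092, -0.536, -0.022]
wrist_force: [-0.4, 0.6, 1.5]
width: 1.002
```

```bash
python3 -c "
from pm import *
s,R=go([.4617,.341,.1036],109.1)
shot('wrist','wr3')
"
```

```text
t 15.57 pos [0.4596 0.3464 0.1602] tilt 0.84 jaw az -70.34 w 1.002 F [-0.4  0.6  1.5] q [ 0.6   0.15  1.93 -0.    1.05  1.83]
shift in tool axes [-0.0007  0.0058  0.0566] dist 0.056877894762045564
turn z (rad) 0.009787917060523923 alt -3.1318047365292694
```

View pics/wr3.png

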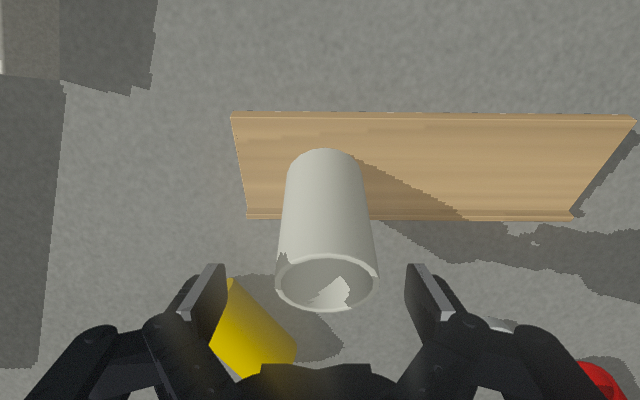

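The cup mouth is at (326,280), slightly right of the jaw centre at about 318. I'll correct y and descend.

Request:
servo_tool:
  moves:
    - [0, [0, 0.005, 0.01], 0.008]
    - [0, [0, 0, 0.015], 0]
    - [0, [0, 0, 0.015], 0]
    - [0, [0, 0, 0.008], 0]
    - [0, [0, 0, 0.003], 0]
    - [0, [0, 0, 0], 0]
    - [0, [0, 0, 0], 0]
    - [0, [0, 0, 0], 0]

```text
time: 16.28
tool_pos: [0.4682, 0.3422, 0.1134]
tcp_rot: [-3.091, -0.515, -0.042]
wrist_force: [0.9, -1.1, -0.4]
width: 0.999
```

```bash
python3 -c "
from pm import *
s,R=go([.4617,.341,.1036],109.1)
"
```

```text
t 16.28 pos [0.4682 0.3422 0.1134] tilt 1.59 jaw az -71.06 w 0.999 F [ 0.9 -1.1 -0.4] q [ 0.59  0.2   1.96 -0.    0.95  1.83]
shift in tool axes [-0.0068 -0.0009  0.0096] dist 0.01181001606889073
turn z (rad) -0.0028661006557032147 alt 3.1387265529340898
```

Request:
servo_tool:
  moves:
    - [0, [-0.006, -0.001, 0.005], 0]
    - [0, [0, 0, 0.004], 0]
    - [0, [0, 0, 0], 0]
    - [255, [0, 0, 0], 0]
    - [255, [0, 0, 0], 0]
    - [255, [0, 0, 0], 0]
    - [255, [0, 0, 0], 0]
    - [255, [0, 0, 0], 0]
  newtons: 30

```text
time: 16.95
tool_pos: [0.4626, 0.3422, 0.1058]
tcp_rot: [-3.089, -0.516, -0.046]
wrist_force: [-1.1, 0.2, -0.8]
width: 0.679
```

```bash
python3 -c "
from pm import *
s,R=go([.4617,.341,.1036],109.1)
"
```

```text
t 16.95 pos [0.4626 0.3422 0.1058] tilt 1.78 jaw az -71.03 w 0.679 F [-1.1  0.2 -0.8] q [ 0.6   0.2   1.98 -0.    0.93  1.84]
shift in tool axes [-0.0013  0.0008  0.0021] dist 0.0026044754685166844
turn z (rad) -0.002313430187087707 alt 3.1392792234027054
```

Request:
servo_tool:
  moves:
    - [255, [0, 0, -0.015], 0]
    - [255, [0, 0, -0.02], 0]
    - [255, [0, 0.015, -0.005], 0]
    - [255, [0, 0.025, 0], 0]
    - [255, [0, 0.03, 0], 0]
    - [255, [0, 0.025, 0], 0]
    - [255, [0, 0.01, 0], 0]
    - [255, [0, 0, 0], 0]

```text
time: 17.62
tool_pos: [0.4946, 0.2392, 0.1438]
tcp_rot: [-3.09, -0.522, -0.04]
wrist_force: [0.2, -0.3, -2.0]
width: 0.686
```

```bash
python3 -c "
from pm import *
s,R=go([.5068,.2121,.105],109.1)
shot('side','sd12');crop('sd12',240,150,420,330,4,'sd12c')
"
```

```text
t 17.62 pos [0.4946 0.2392 0.1438] tilt 1.52 jaw az -70.81 w 0.686 F [ 0.2 -0.3 -2. ] q [0.4  0.11 2.   0.   1.   1.64]
shift in tool axes [0.0016 0.0298 0.0388] dist 0.048904486739636155
turn z (rad) 0.0014888735513512786 alt -3.1401037800384417
```

View pics/sd12c.png

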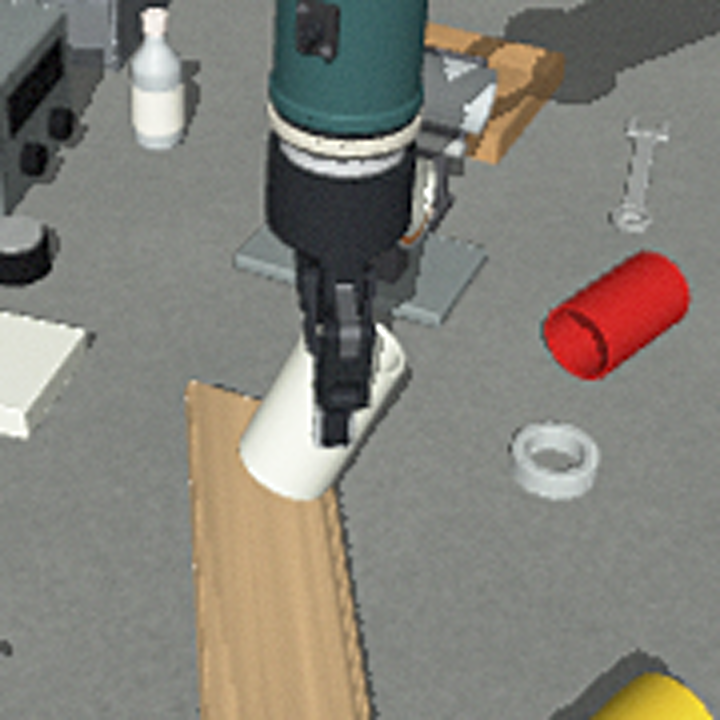

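Request:
servo_tool:
  moves:
    - [255, [0.004, 0.012, 0.008], 0]
    - [255, [0.002, 0.003, 0.012], 0]
    - [255, [0, 0, 0.01], 0]
    - [255, [0, 0, 0.005], 0]
    - [255, [0, 0, 0.002], 0]
    - [255, [0, 0, 0], 0]
    - [255, [0, 0, 0], 0]
    - [255, [0, 0, 0], 0]
  newtons: 20

```text
time: 18.33
tool_pos: [0.5068, 0.232, 0.1078]
tcp_rot: [-3.088, -0.528, -0.039]
wrist_force: [-1.2, -3.9, 5.5]
width: 0.682
```

```bash
python3 -c "
from pm import *
s,R=go([.5068,.2121,.105],109.1)
"
```

```text
t 18.33 pos [0.5068 0.232  0.1078] tilt 1.5 jaw az -70.58 w 0.682 F [-1.2 -3.9  5.5] q [0.38 0.17 2.01 0.   0.93 1.61]
shift in tool axes [-0.0067  0.0188  0.0025] dist 0.02007155510249724
turn z (rad) 0.005532735770425535 alt -3.1360599178193675
```

Contact is made with the board. Now the same tipping arc as before.

Request:
servo_tool:
  moves:
    - [255, [-0.006, 0, 0], 0]
    - [255, [-0.006, 0, 0], 0]
    - [255, [-0.006, 0, 0.001], 0]
    - [255, [-0.006, 0, 0.001], 0]
    - [255, [-0.006, 0, 0.002], 0]
    - [255, [-0.006, 0, 0.003], 0]
    - [255, [-0.002, 0, 0.002], 0]
    - [255, [0, 0, 0], 0]

```text
time: 19.0
tool_pos: [0.4863, 0.2261, 0.1058]
tcp_rot: [-3.078, -0.532, -0.111]
wrist_force: [1.8, -0.1, -1.4]
width: 0.684
```

```bash
python3 -c "
from pm import *
s,R=go([.45,.2,.068],109.1)
shot('side','sd13');crop('sd13',240,150,420,330,4,'sd13c')
"
```

```text
t 19.0 pos [0.4863 0.2261 0.1058] tilt 4.19 jaw az -70.39 w 0.684 F [ 1.8 -0.1 -1.4] q [0.39 0.11 2.09 0.   0.87 1.62]
shift in tool axes [-0.0456  0.0126  0.0345] dist 0.05857026693935314
turn z (rad) 0.00885492401450105 alt -3.1327377295752923
```

View pics/sd13c.png

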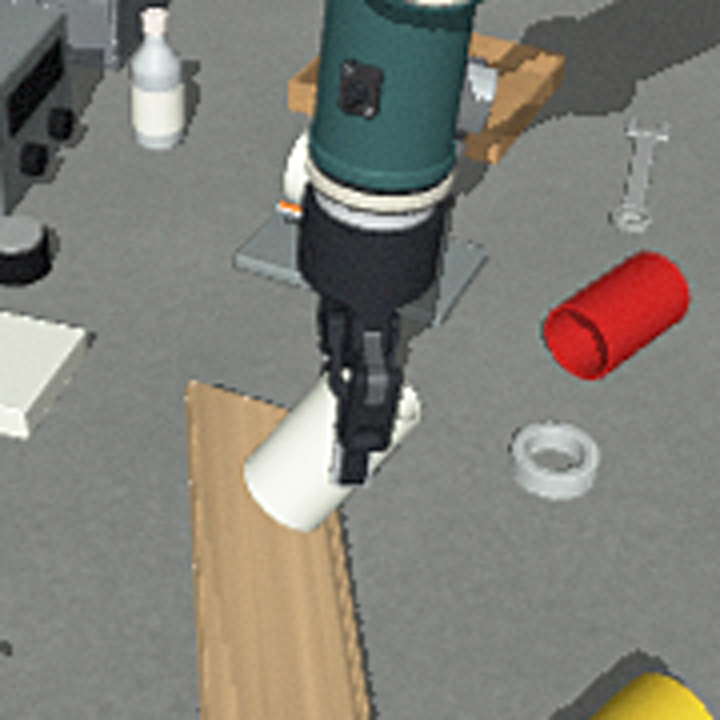

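Request:
servo_tool:
  moves:
    - [255, [-0.006, 0, 0.001], 0]
    - [255, [-0.006, 0, 0.002], 0]
    - [255, [-0.006, 0, 0.003], 0]
    - [255, [-0.006, 0, 0.003], 0]
    - [255, [-0.006, 0, 0.004], 0]
    - [255, [-0.005, 0, 0.005], 0]
    - [255, [-0.004, 0, 0.005], 0]
    - [255, [0, 0, 0], 0]

```text
time: 19.72
tool_pos: [0.4564, 0.2168, 0.0858]
tcp_rot: [-3.072, -0.53, -0.141]
wrist_force: [2.7, 0.6, 0.3]
width: 0.684
```

```bash
python3 -c "
from pm import *
s,R=go([.45,.205,.068],109.1)
shot('side','sd14');crop('sd14',240,150,420,330,4,'sd14c')
"
```

```text
t 19.72 pos [0.4564 0.2168 0.0858] tilt 5.31 jaw az -70.39 w 0.684 F [2.7 0.6 0.3] q [0.39 0.07 2.18 0.   0.8  1.62]
shift in tool axes [-0.0116  0.0091  0.0168] dist 0.02231771507638491
turn z (rad) 0.008853253405011674 alt -3.1327394001847817
```

View pics/sd14c.png

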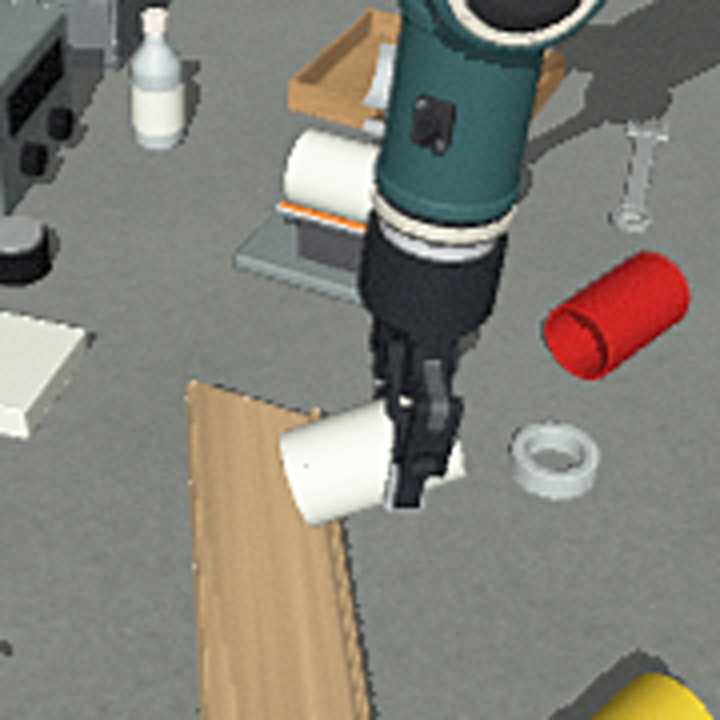

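Request:
servo_tool:
  moves:
    - [255, [-0.004, 0, 0.004], 0]
    - [255, [-0.004, 0, 0.005], 0]
    - [255, [-0.003, 0, 0.005], 0]
    - [255, [-0.002, 0, 0.005], 0]
    - [255, [-0.001, 0, 0.004], 0]
    - [255, [0, 0, 0.002], 0]
    - [255, [0, 0, 0], 0]
    - [255, [0, 0, 0], 0]

```text
time: 20.43
tool_pos: [0.4396, 0.2113, 0.0559]
tcp_rot: [-3.074, -0.53, -0.123]
wrist_force: [-0.4, -0.7, 1.7]
width: 0.683
```

```bash
python3 -c "
from pm import *
s,R=go([.45,.205,.068],109.1)
shot('side','sd15');crop('sd15',240,150,420,330,4,'sd15c')
"
```

```text
t 20.43 pos [0.4396 0.2113 0.0559] tilt 4.65 jaw az -70.41 w 0.683 F [-0.4 -0.7  1.7] q [0.4  0.09 2.23 0.   0.75 1.62]
shift in tool axes [ 0.0086  0.0094 -0.0115] dist 0.01713320206240004
turn z (rad) 0.008604246774485229 alt -3.1329884068153078
```

View pics/sd15c.png

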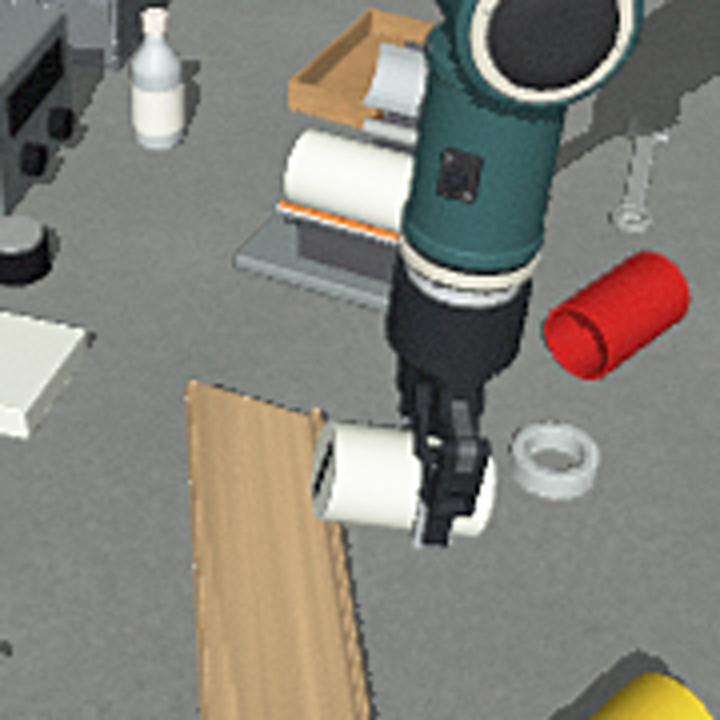

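Cup B now lies past horizontal and shows a bar on its underside at (325,480). I'll lift with a firmer grip and hold.

Request:
servo_tool:
  moves:
    - [255, [0, 0, 0], 0]
    - [255, [0, 0, 0], 0]
    - [255, [0, 0, -0.01], 0]
    - [255, [0, 0, -0.025], 0]
    - [255, [0, 0, -0.03], 0]
    - [255, [0, 0, -0.03], 0]
    - [255, [0, 0, -0.025], 0]
    - [255, [0, 0, -0.01], 0]
  newtons: 70

```text
time: 21.15
tool_pos: [0.4227, 0.2041, 0.1855]
tcp_rot: [-3.079, -0.531, -0.09]
wrist_force: [0.4, -0.2, -2.4]
width: 0.662
```

Request:
servo_tool:
  moves:
    - [255, [0, 0, 0], 0]
    - [255, [0, 0, 0], 0]
    - [255, [0, 0, 0], 0]
    - [255, [0, 0, 0], 0]
    - [255, [0, 0, 0], 0]
    - [255, [0, 0, 0], 0]
    - [255, [0, 0, 0], 0]
    - [255, [0, 0, 0], 0]

```text
time: 21.82
tool_pos: [0.4198, 0.203, 0.1829]
tcp_rot: [-3.081, -0.531, -0.081]
wrist_force: [0.1, 1.0, -1.2]
width: 0.668
```

Request:
servo_tool:
  moves:
    - [255, [0, 0, 0], 0]
    - [255, [0, 0, 0], 0]
    - [255, [0, 0, 0], 0]
    - [255, [0, 0, 0], 0]
    - [255, [0, 0, 0], 0]
    - [255, [0, 0, 0], 0]
    - [255, [0, 0, 0], 0]
    - [255, [0, 0, 0], 0]

```text
time: 22.48
tool_pos: [0.4194, 0.2028, 0.1819]
tcp_rot: [-3.081, -0.531, -0.078]
wrist_force: [-0.5, -0.0, -2.7]
width: 0.667
```

```bash
python3 -c "
from pm import *
s,R=go([.5335,-.354,.2],77)
shot('scene','sc16');crop('sc16',270,80,420,200,5,'sc16c')
c=shot('side','sd16');P,I=cloud(c);ok=c['depth']>0;T=s['tool_pos']
m=ok&(I.max(-1)-I.min(-1)<35)&(I.mean(-1)>120)&(abs(P[...,2]-T[2]+.008)<.04)&(abs(P[...,0]-T[0])<.09)&(abs(P[...,1]-T[1])<.06)
q=P[m];o,a,e=fitcyl(q,T-[0,0,.008],np.array([-.945,-.327,.0]));t=(q-o)@a
tl,th=np.percentile(t,[1,99]);print(m.sum(),a,e,np.degrees(np.arccos(a[2])),tl,th,'rel tool',R.T@(o+a*(tl+th)/2-T),'rel world',o+a*(tl+th)/2-T)
"
```

```text
t 22.48 pos [0.4194 0.2028 0.1819] tilt 2.96 jaw az -70.42 w 0.667 F [-0.5 -0.  -2.7] q [ 0.4  -0.11  2.15  0.    1.05  1.62]
shift in tool axes [-0.0779  0.5628 -0.0251] dist 0.5687045178761607
turn z (rad) 0.5685817166016703 alt -2.5730109369881227
782 [-0.9297 -0.3271 -0.1697] 0.0039364131933753285 99.76860253755694 -0.06388950233176886 0.030589193870332113 rel tool [0.0164 0.     0.0005] rel world [0.0155 0.0055 0.0003]
```

View pics/sc16c.png

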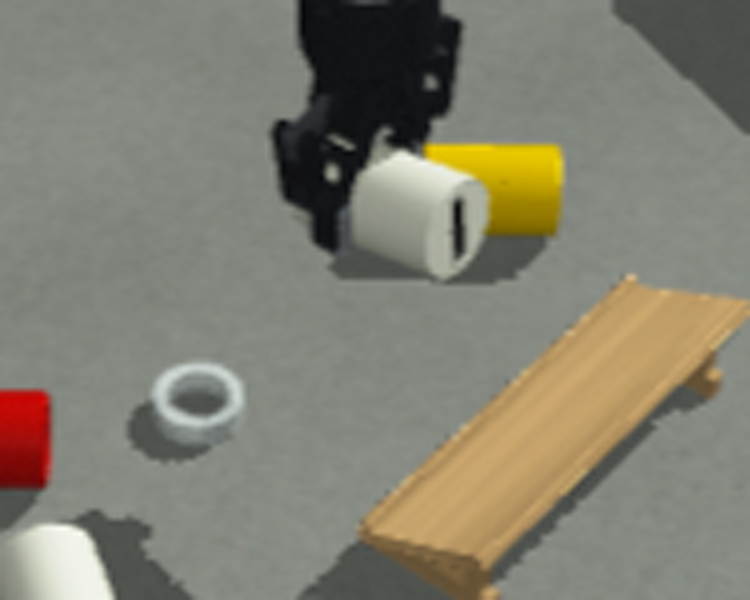

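Request:
servo_tool:
  moves:
    - [255, [0, 0.01, -0.015], 0.06]
    - [255, [0, 0.02, -0.02], 0.11]
    - [255, [0.005, 0.025, -0.02], 0.11]
    - [255, [0.01, 0.03, -0.008], 0.11]
    - [255, [0.012, 0.033, 0], 0.11]
    - [255, [0.014, 0.035, 0], 0.05]
    - [255, [0.014, 0.035, 0], 0]
    - [255, [0.014, 0.035, 0], 0]

```text
time: 23.25
tool_pos: [0.4769, -0.0282, 0.2466]
tcp_rot: [-3.092, 0.346, -0.074]
wrist_force: [0.7, 0.7, -2.0]
width: 0.666
```

```bash
python3 -c "
from pm import *
s,R=go([.5175,-.350,.24],77)"
```

```text
t 23.25 pos [ 0.4769 -0.0282  0.2466] tilt 3.2 jaw az -102.72 w 0.666 F [ 0.7  0.7 -2. ] q [-0.13 -0.14  2.05  0.03  1.18  1.65]
shift in tool axes [0.1105 0.305  0.0009] dist 0.3244174125812071
turn z (rad) 0.004842450985303418 alt -3.13675020260449
```

Request:
servo_tool:
  moves:
    - [255, [0.013, 0.036, 0], 0.004]
    - [255, [0.013, 0.036, 0], 0]
    - [255, [0.013, 0.036, 0], 0]
    - [255, [0.013, 0.036, 0], 0]
    - [255, [0.013, 0.036, 0], 0]
    - [255, [0.013, 0.036, 0], 0]
    - [255, [0.013, 0.03, 0], 0]
    - [255, [0.008, 0.015, 0], 0]

```text
time: 23.92
tool_pos: [0.5143, -0.3241, 0.2433]
tcp_rot: [-3.093, 0.36, -0.083]
wrist_force: [1.2, -0.5, -1.7]
width: 0.667
```

```bash
python3 -c "
from pm import *
s,R=go([.5175,-.350,.12],77)"
```

```text
t 23.92 pos [ 0.5143 -0.3241  0.2433] tilt 3.39 jaw az -103.22 w 0.667 F [ 1.2 -0.5 -1.7] q [-0.63  0.13  1.79  0.05  1.19  1.15]
shift in tool axes [0.003  0.0284 0.1228] dist 0.12605186961694861
turn z (rad) -0.0038393657418461825 alt 3.137753287847947
```

Request:
servo_tool:
  moves:
    - [255, [0, 0.015, 0.005], 0]
    - [255, [0.001, 0.006, 0.015], 0]
    - [255, [0, 0.002, 0.025], 0]
    - [255, [0, 0, 0.03], 0]
    - [255, [0, 0, 0.02], 0]
    - [255, [0, 0, 0.01], 0]
    - [255, [0, 0, 0], 0]
    - [255, [0, 0, 0], 0]

```text
time: 24.58
tool_pos: [0.5177, -0.3565, 0.1352]
tcp_rot: [-3.097, 0.373, -0.09]
wrist_force: [-0.1, 0.1, -1.3]
width: 0.664
```

```bash
python3 -c "
from pm import *
s,R=go([.5175,-.350,.045],77)
shot('scene','sc17');crop('sc17',120,190,280,320,5,'sc17c')"
```

```text
t 24.58 pos [ 0.5177 -0.3565  0.1352] tilt 3.51 jaw az -103.7 w 0.664 F [-0.1  0.1 -1.3] q [-0.67  0.25  1.85  0.06  1.    1.11]
shift in tool axes [-0.0066 -0.0038  0.0901] dist 0.09041704805333015
turn z (rad) -0.012196516804215882 alt 3.1293961367855774
```

View pics/sc17c.png

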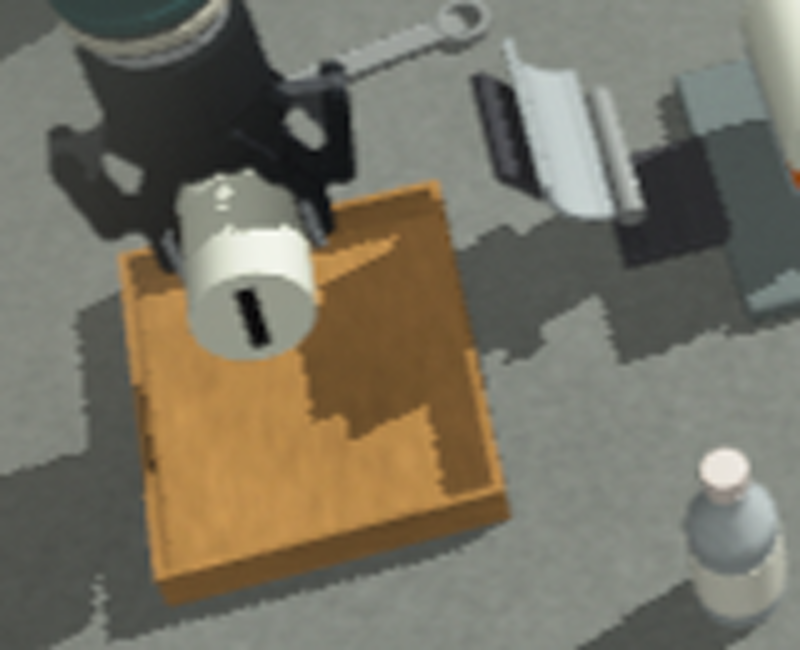

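Request:
servo_tool:
  moves:
    - [255, [0, -0.003, 0.01], 0]
    - [255, [0, 0, 0.02], 0]
    - [255, [0, 0, 0.02], 0]
    - [255, [0, 0, 0.015], 0]
    - [255, [0, 0, 0.005], 0]
    - [255, [0, 0, 0], 0]
    - [255, [0, 0, 0], 0]
    - [255, [0, 0, 0], 0]
  newtons: 40

```text
time: 25.3
tool_pos: [0.531, -0.356, 0.0744]
tcp_rot: [-3.107, 0.371, -0.119]
wrist_force: [0.1, 0.6, -2.5]
width: 0.669
```

```bash
python3 -c "
from pm import *
s,R=go([.5175,-.350,.045],77)"
```

```text
t 25.3 pos [ 0.531  -0.356   0.0744] tilt 4.41 jaw az -103.58 w 0.669 F [ 0.1  0.6 -2.5] q [-0.65  0.33  1.88  0.06  0.87  1.12]
shift in tool axes [-0.0167 -0.0021  0.0283] dist 0.032931601660501485
turn z (rad) -0.010109383683071212 alt 3.131483269906722
```

Request:
servo_tool:
  moves:
    - [255, [-0.008, 0, 0.004], 0]
    - [255, [-0.006, 0, 0.006], 0]
    - [255, [-0.002, 0, 0.006], 0]
    - [255, [0, 0, 0.005], 0]
    - [255, [0, 0, 0.004], 0]
    - [255, [0, 0, 0.003], 0]
    - [255, [0, 0, 0], 0]
    - [255, [0, 0, 0], 0]
  newtons: 25

```text
time: 25.97
tool_pos: [0.5178, -0.3534, 0.0462]
tcp_rot: [-3.11, 0.372, -0.128]
wrist_force: [-0.2, 0.8, -3.4]
width: 0.668
```

```bash
python3 -c "
from pm import *
s,R=go([.5175,-.350,.040],77)
shot('scene','sc18');crop('sc18',120,190,280,320,5,'sc18c')"
```

```text
t 25.97 pos [ 0.5178 -0.3534  0.0462] tilt 4.69 jaw az -103.6 w 0.668 F [-0.2  0.8 -3.4] q [-0.66  0.34  1.93  0.07  0.81  1.1 ]
shift in tool axes [-0.0016 -0.0031  0.0062] dist 0.007111359758573464
turn z (rad) -0.010551714104398813 alt 3.1310409394853944
```

View pics/sc18c.png

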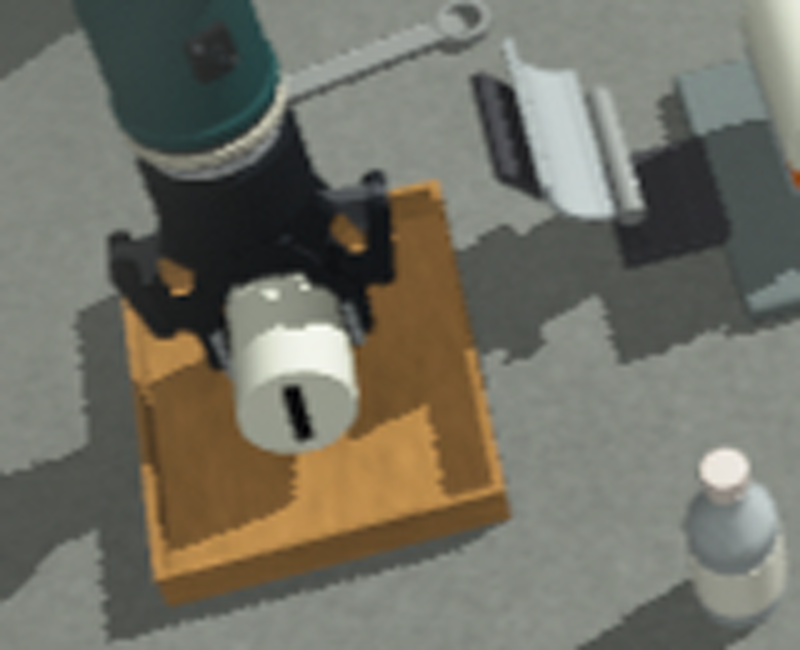

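Request:
servo_tool:
  moves:
    - [255, [0, 0, 0.003], 0]
    - [255, [0, 0, 0.003], 0]
    - [255, [0, 0, 0.003], 0]
    - [255, [0, 0, 0.003], 0]
    - [255, [0, 0, 0.002], 0]
    - [255, [0, 0, 0], 0]
    - [255, [0, 0, 0], 0]
    - [255, [0, 0, 0], 0]
  newtons: 20

```text
time: 26.68
tool_pos: [0.5227, -0.3553, 0.039]
tcp_rot: [-3.111, 0.371, -0.136]
wrist_force: [0.6, -1.0, -2.0]
width: 0.662
```

```bash
cat > tm.py <<'E'
from pm import *
def tray(n):
  T=np.array([.5335,-.354,.033])
  for cam in('side','scene'):
    c=shot(cam,cam[:2]+n);P,I=cloud(c);ok=c['depth']>0
    m=ok&(I.max(-1)-I.min(-1)<45)&(I.mean(-1)>110)&(P[...,2]>.02)&(P[...,2]<.085)&(abs(P[...,0]-T[0])<.08)&(abs(P[...,1]-T[1])<.05)
    q=P[m]
    if len(q)<30: print(cam,'few',len(q));continue
    o,a,e=fitcyl(q,T,np.array([-.975,.223,.0]));t=(q-o)@a;tl,th=np.percentile(t,[1,99])
    print(cam,m.sum(),a,e,'tilt',np.degrees(np.arccos(a[2])),tl,th,'mid',o+a*(tl+th)/2,'zmax',q[:,2].max())
E
python3 -c "
from tm import *
s,R=go([.5175,-.350,.040],77)
tray('19')"
```

```text
t 26.68 pos [ 0.5227 -0.3553  0.039 ] tilt 4.98 jaw az -103.58 w 0.662 F [ 0.6 -1.  -2. ] q [-0.66  0.36  1.92  0.07  0.79  1.1 ]
shift in tool axes [-0.0062 -0.004  -0.0014] dist 0.007502932216984282
turn z (rad) -0.010064500515162866 alt 3.13152815307463
side 135 [-0.9452  0.2839 -0.1611] 0.002537733921991246 tilt 99.2704346181679 -0.05205322486494531 0.04022812993398404 mid [ 0.5387 -0.3573  0.0393] zmax 0.07681501118711516
scene 681 [-0.9611  0.223  -0.1632] 0.006198525321138165 tilt 99.39133740697388 -0.05290382226117945 0.019659370099434484 mid [ 0.5484 -0.3623  0.0417] zmax 0.07827434913008667
```

Request:
servo_tool:
  moves:
    - [255, [-0.003, 0, 0.002], 0]
    - [255, [0, 0, 0.004], 0]
    - [255, [0, 0, 0.004], 0]
    - [255, [0, 0, 0.004], 0]
    - [255, [0, 0, 0.003], 0]
    - [255, [0, 0, 0], 0]
    - [255, [0, 0, 0], 0]
    - [255, [0, 0, 0], 0]

```text
time: 27.45
tool_pos: [0.5271, -0.3571, 0.0355]
tcp_rot: [-3.113, 0.373, -0.153]
wrist_force: [0.6, -0.6, -2.4]
width: 0.671
```

```bash
python3 -c "
from tm import *
s,R=go([.5175,-.350,.035],77)
tray('20')"
```

```text
t 27.45 pos [ 0.5271 -0.3571  0.0355] tilt 5.6 jaw az -103.62 w 0.671 F [ 0.6 -0.6 -2.4] q [-0.66  0.37  1.92  0.08  0.77  1.1 ]
shift in tool axes [-0.011  -0.0046 -0.0005] dist 0.011953969176320486
turn z (rad) -0.010830580736490963 alt 3.1307620728533023
side 126 [-0.9528  0.2976 -0.0607] 0.002466213902078311 tilt 93.48138630467926 -0.055960430249911125 0.03704663003436085 mid [ 0.5422 -0.3582  0.0348] zmax 0.06714882195934596
scene 686 [-0.9716  0.2346 -0.0313] 0.005622914130317974 tilt 91.79105519876984 -0.05692721111845466 0.017400864160860466 mid [ 0.5516 -0.3636  0.0348] zmax 0.06972211582465593
```

Request:
servo_tool:
  moves:
    - [80, [0, 0, 0], 0]
    - [74, [0, 0, 0], 0]
    - [66, [0, 0, 0], 0]
    - [55, [0, 0, 0], 0]
    - [40, [0, 0, 0], 0]
    - [20, [0, 0, 0], 0]
    - [0, [0, 0, 0], 0]
    - [0, [0, 0, 0], 0]

```text
time: 28.22
tool_pos: [0.5274, -0.3571, 0.0338]
tcp_rot: [-3.112, 0.373, -0.153]
wrist_force: [0.5, -1.0, -0.1]
width: 1.0
```

```bash
python3 -c "
from tm import *
s,R=go()
tray('21');crop('sc21',120,190,280,320,5,'sc21c')"
```

```text
t 28.22 pos [ 0.5274 -0.3571  0.0338] tilt 5.58 jaw az -103.63 w 1.0 F [ 0.5 -1.  -0.1] q [-0.66  0.37  1.92  0.08  0.77  1.1 ]
side 115 [-0.9583  0.2855 -0.0097] 0.0018915635650305878 tilt 90.55344289216356 -0.05531856964841945 0.037711768807413656 mid [ 0.5414 -0.3587  0.032 ] zmax 0.06476958237807429
scene 711 [-0.9727  0.2318  0.0116] 0.005555660541384686 tilt 89.33329843809372 -0.05661464238392466 0.022494195180687564 mid [ 0.5488 -0.3637  0.0323] zmax 0.083753927753431
```

View pics/sc21c.png

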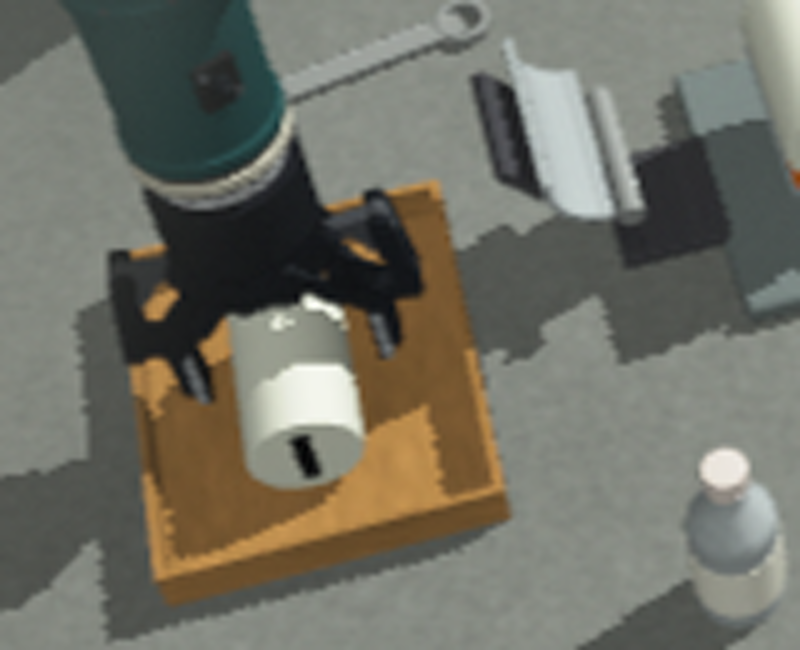

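The cup lies flat in the tray and both fingers are clear. I'll retreat straight up, slowly at first.

Request:
servo_tool:
  moves:
    - [0, [0, 0, -0.008], 0]
    - [0, [0, 0, -0.015], 0]
    - [0, [0, 0, -0.025], 0]
    - [0, [0, 0, -0.03], 0]
    - [0, [0, 0, -0.03], 0]
    - [0, [0, 0, -0.03], 0]
    - [0, [0, 0, -0.02], 0]
    - [0, [0, 0, 0], 0]

```text
time: 28.98
tool_pos: [0.5094, -0.3543, 0.1985]
tcp_rot: [-3.11, 0.373, -0.144]
wrist_force: [-0.6, 0.2, 0.3]
width: 1.001
```

Request:
servo_tool:
  moves:
    - [0, [0, 0, -0.02], 0]
    - [0, [0, 0, -0.03], 0]
    - [0, [0, 0, -0.02], 0]
    - [0, [0, 0, 0], 0]
    - [0, [0, 0, 0], 0]
    - [0, [0, 0, 0], 0]
    - [0, [0, 0, 0], 0]
    - [0, [0, 0, 0], 0]

```text
time: 29.65
tool_pos: [0.5006, -0.3523, 0.267]
tcp_rot: [-3.108, 0.373, -0.139]
wrist_force: [0.9, -1.5, -0.1]
width: 1.001
```

```bash
python3 -c "
from tm import *
s,R=go()
tray('22');press('side23')"
```

```text
t 29.65 pos [ 0.5006 -0.3523  0.267 ] tilt 5.1 jaw az -103.64 w 1.001 F [ 0.9 -1.5 -0.1] q [-0.68  0.1   1.78  0.06  1.19  1.11]
side 166 [-0.962   0.2731 -0.0048] 0.001986181912554597 tilt 90.27410905367864 -0.05603291545026826 0.03725410393116668 mid [ 0.5419 -0.3593  0.0319] zmax 0.06482459506775352
scene 840 [-0.9722  0.2343 -0.0002] 0.004623845292227303 tilt 90.01287801085778 -0.05630619520811082 0.039812990106671914 mid [ 0.5402 -0.3616  0.0324] zmax 0.06876955676941392
663 [-0.9727  0.232   0.0062] 0.0020343139338288674 tilt 89.64690122696773 az 166.58705286504815 -0.04497474657151174 0.049026499459229336 [ 0.5374 -0.0565  0.0845]
seat frame -0.002025521514384579 -0.0007738629071390253 0.0005208688195334071
```

View pics/sc22.png

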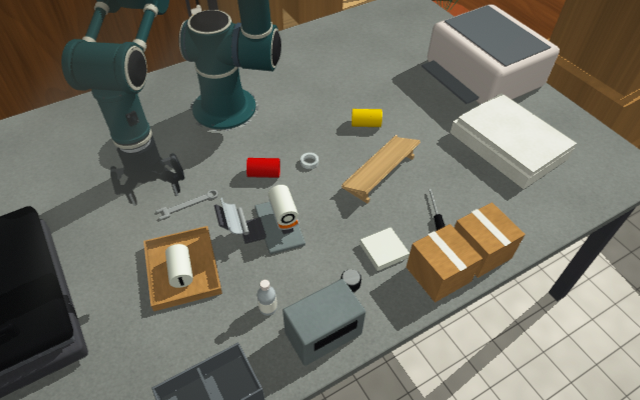

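The ring cup is in the press at (284,208) and the bar cup lies in the tray at (180,265). The bystanders and look-alikes haven't moved. I'm handing the job in.

```bash
python3 -c "
from h import *
print(bot.finish_job())"
```

```text
the job is handed in; nothing more can be done
None
```

Both tumblers are put away, and I handed the job in at about 30 s of the 67 s; it reports no verdict. I tipped each one onto its side over the stand's lip inside a light grip, lifted it clear, held it still and read its underside.

- **Ring-marked tumbler** (the one nearer the press): it lies in the press trough. My last camera fit put it about 2 mm from centre along the trough, under 1 mm off sideways and in height, and within 1° of level and of the trough line.
- **Bar-marked tumbler:** it lies flat on the tray floor, within 0.3° of level and about 9 mm off centre. The two cameras agreed to about 2 mm.
- **Everything else:** at the last picture the gripper was open and well clear. By eye in that picture, no bystander or coloured look-alike had moved.

- **Early slide in the trough:** before release the ring tumbler slid about 6 mm along the trough, and my first correction overshot to about 7 mm the other way. I re-centred it before letting go.
- **Tool tilt:** the tool leaned up to about 5° while pressing.
- **Scene-camera fits while the gripper was in view:** it blocked part of the view, so they were off by up to about 1 cm and I relied on the side camera.

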